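# Gauge a fired test rod in a row of shrinking rings

### The arm

A 6-joint arm with a two-finger parallel gripper is mounted at the origin on the work surface; the furniture and walls round the work are solid. World frame = base frame: x ahead of the robot, y to its left, z up, the work surface at z = 0. Lengths are in mm, angles in rad, forces in N, time in s.
With the tool pointing down it reaches from about 350 to 850 mm from the base axis. Payload 8.1 kg.
Tool frame: the origin (TCP) lies at the very end of the fingers, on their centre line; the grasp point (between the pads) lies 19 mm behind it (ctrl.hold_point_z is the distance from the TCP to the grasp point, in mm); z points along the fingers, y is the direction in which the jaws open and shut (so a half turn about z gives the same grasp; the last joint's range is limited). The gripper opens to 85 mm and grips with 20 to 120 N. Pads are 22 mm wide; open, the fingers measure 114 mm over their backs; the gripper's body (76 mm by 85 mm) begins 54 mm behind the grasp point. The pads swing forward as they close: fully open they stand 13 mm farther back than shut.
Start: joints at [1.086, 0.13, 1.488, -0, 1.523, -0.085], TCP at [233.52, 552.697, 231.292] pointing down, gripper open.
Joint ranges: [-2.96, 2.96], [-0.89, 2.26], [0.02, 2.5], [-1.34, 4.48], [0, 2.73], [-2.66, 2.66]. Speed limits (rad/s): [2.39, 2.39, 2.79, 3.14, 3.14, 3.14].

### API

Orientations are given as a unit quaternion [w, x, y, z].
In Python, from cell import ctrl gives the robot as it stands.
- The arm moves only by the tool play_rows, never from a script. Its argument "moves" is a list of rows, each a list of 6 numbers: the shift along the tool's x, y, z each as a share of 0.5 m, from -1 to 1, then the turn, a rotation vector about the tool's x, y, z each as a share of 90 degrees, from -1 to 1. In form: [[dx, dy, dz, ax, ay, az], ...]. A call has exactly 8 rows; each row is the pose to reach, as a shift and turn from the pose commanded when the call began, along the tool's axes at that moment; what a row does not reach only later rows make up. A row lasts 1/10 s, in which the tool goes at most 50 mm and 8.59 degrees, less where a joint would pass 70% of its speed; a pose out of reach is approached as far as the arm can. A call with a number of a shift or a turn outside -1 to 1 is refused whole. A call with a gripper value outside its range is refused whole. "fingers" is the gripper command: -1 is shut, 1 is fully open, values between are in proportion, set as the call begins (left out, the last holds). The fingers move at their own pace and stop on an object; "force" is the grip in N (left out, the last holds). Time passes only in rows, so rows that repeat a pose let the fingers close, or fill a call up. It gives the time, the measured TCP pose, the force and the opening at its end, in the units of the state.
- ctrl.observe(): the state, without advancing time (a new reading comes with each control period).
- ctrl.get_image(name): name is "side" or "top"; returns (picture, depth): 420x560x3 uint8, red, green, blue; 420x560 float32, mm along the optical axis (not along the pixel's ray), 0 where there is no reading.
- ctrl.camera_info(name): a dict with "vertical_fov" (degrees; the focal length in pixels is half the picture's height over the tangent of half this angle, whatever the lens; pixels are square), "cx", "cy" (the principal point, pixels), "R" (3x3) and "t" (3): a world point X has camera coordinates R X + t. Camera axes: x right, y down, z forward; pixel columns grow to the right and rows downward; lengths in mm; the calibration is good to about 2 mm. A picture is of the moment at which its call begins. camera_info takes no time and is no camera call.
- ctrl.close_job(): hands the job in, once; it reports no verdict.
Trained networks look in the newest picture that a camera, given by its name, has taken for a name from the list of things; names that differ only in an ending like _2 or _b are one class to them, and where a whole thing is asked for, a point or a joint stands for the part that bears it (a point fixed in the world has none). Each returns a list of dicts, best first, with "score" (0 to 1); they miss things now and then, are a little off and sometimes report something else, mostly with a low value. They report only what shows in the picture. A call takes as long as a camera call.
- ctrl.search_frame(camera, name): "uv" ([column, row] in pixels, amid what is visible of it).
- ctrl.regions_of(camera, name): "region" (420x560 bool, what is visible of it) and "uv" ([column, row] in pixels, amid what is visible of it).
- ctrl.place_of(camera, name): "uv" ([column, row] in pixels: a listed point, or the origin of a listed thing).
The state is a dict: "time_s": time; "joint_positions": joint angles; "dq": joint speeds; "joint_torque": joint torques, N m; "tcp_pos": TCP position; "eef_rot": TCP orientation; "force": force on the tool from outside, world axes, zero at the start; "moment": the same for the moment, N m; "width": finger opening in mm.
Only numpy, scipy, OpenCV 4.12 (cv2) and the standard library are available. Lean on these libraries where they do the work, as an engineer would, in place of code of your own. Each camera call takes 0.05 s, during which the arm holds its last target.

### The job

Measure the fired-clay test rod that lies in the rack's cradle nearer the robot: pass it lengthwise through the gauge's row of rings, largest ring first, until it comes up against a ring too small for it, and leave it lying there with its end against that ring. Then record the result by sliding the gauge's marker along its track until it is in line with the ring that stopped the rod. Leave the other rod in its cradle and the wooden stamp standing where it is.

Things in the scene. Friction and masses are not known exactly. Their poses are not given: they have to be found in the camera images.
- gauge: Fixed ring gauge: plywood base 210 mm (x) by 135 mm (y -105 to +30) by 12 mm, four upright aluminium rings in a row along its x, and a marker track. Origin at the underside on the line of the rings (y = 0); +x from the largest ring to the smallest (roughly world -y), +y away from the robot, z up. Ring planes at x = -55, -10, 35, 80 mm. Nothing but the marker stands before the first ring.
- ring_1_low (a point): Lowest point of the bore of ring 1, the largest (round bore 40 mm), mid-thickness; axes as the gauge's. All four bores run along the gauge's x and have their lowest points at one height, 60 mm above the table. Every ring is 6 mm thick (x), its rim 6 mm wide, on a post 16 mm wide; ring 1's top is 106 mm above the table.
- ring_2_low (a point): Lowest point of the bore of ring 2 (bore 33 mm), 60 mm above the table; top of the ring at 99 mm.
- ring_3_low (a point): Lowest point of the bore of ring 3 (bore 26 mm), 60 mm above the table; top of the ring at 92 mm.
- ring_4_low (a point): Lowest point of the bore of ring 4, the smallest (bore 19 mm), 60 mm above the table; top of the ring at 85 mm.
- marker (a joint): Position of the marker along its track in m, growing along the gauge's +x: 0 at the gauge's x = -95 mm; in line with ring 1, 2, 3, 4 at 0.040, 0.085, 0.130, 0.175; travel 0 to 0.185. It slides stiffly (about 1.5 N) and stays where it is left.
- marker_grip (a point): Middle of the grip of the marker, a grey plastic slide with an upright fin 12 mm thick (along the gauge's x), 24 mm wide (y), from 32 to 75 mm above the table; this point is 60 mm above the table. Below is a foot 22 mm long (x). The track runs along the gauge's x at its y = -78 mm, on the robot's side of the rings.
- rack: Fixed plywood rack 90 mm (its x) by 130 mm (y) by 8 mm with two wooden cradles for rods, 80 mm apart; origin centre of the underside, x along the rods (roughly world -y), +y away from the robot. Each cradle is two V supports 12 mm wide, 22 mm either side of its middle, 45 mm across and up to 41 mm high; the rods' ends overhang them freely.
- rack_near (a point): Middle of the cradle nearer the robot, 40 mm above the table; the rod to measure lies here. Axes as the rack's.
- rack_far (a point): Middle of the cradle farther from the robot, 40 mm above the table; the other rod lies here and stays.
- thick_rod_center (a point): Centre of the thicker test rod: round, solid, reddish fired clay, 29 mm diameter, 150 mm long, about 0.12 kg, both ends alike with 2 mm bevels; x along its length. In a cradle its axis is 43 mm above the table. It may lie in either cradle.
- thin_rod_center (a point): Centre of the thinner test rod: same clay, 22 mm diameter, 190 mm long, about 0.09 kg, both ends alike with 2 mm bevels; x along its length. In a cradle its axis is 38 mm above the table. It may lie in either cradle.
- thick_rod: The thicker rod; origin at its centre.
- thin_rod: The thinner rod; origin at its centre.
- stamp: Turned wooden stamp, 26 mm diameter, 67 mm tall, standing loose on the table; origin at its foot. A bystander.

How it is judged (in metres and radians):
On the way, in this order (a step that is already met when the one before it is completed fails the run):
1. the rod from the near cradle has passed through the two largest rings (((x of thick_rod_center in the frame of gauge between -0.072 and 0.03 m and y of thick_rod_center in the frame of gauge between -0.009 and 0.009 m and z of thick_rod_center in the frame of gauge between 0.069 and 0.085 m and angle between the x axis of thick_rod_center and the x axis of gauge, either way round below 0.15 rad and distance between thin_rod_center and rack_far below 0.02 m) or (x of thin_rod_center in the frame of gauge between -0.092 and 0.03 m and y of thin_rod_center in the frame of gauge between -0.009 and 0.009 m and z of thin_rod_center in the frame of gauge between 0.066 and 0.082 m and angle between the x axis of thin_rod_center and the x axis of gauge, either way round below 0.15 rad and distance between thick_rod_center and rack_far below 0.02 m))), for 0.1 s.
2. the rod's end is up against the ring that is too small for it (ring 3 for the thick rod, ring 4 for the thin one) (((x of thick_rod_center in the frame of gauge between -0.048 and 0.03 m and y of thick_rod_center in the frame of gauge between -0.009 and 0.009 m and z of thick_rod_center in the frame of gauge between 0.069 and 0.085 m and angle between the x axis of thick_rod_center and the x axis of gauge, either way round below 0.15 rad and distance between thin_rod_center and rack_far below 0.02 m) or (x of thin_rod_center in the frame of gauge between -0.023 and 0.03 m and y of thin_rod_center in the frame of gauge between -0.009 and 0.009 m and z of thin_rod_center in the frame of gauge between 0.066 and 0.082 m and angle between the x axis of thin_rod_center and the x axis of gauge, either way round below 0.15 rad and distance between thick_rod_center and rack_far below 0.02 m))), for 0.2 s.
3. the marker stands in line with the ring that stopped the rod (((x of thick_rod_center in the frame of gauge between -0.048 and 0.03 m and y of thick_rod_center in the frame of gauge between -0.009 and 0.009 m and z of thick_rod_center in the frame of gauge between 0.069 and 0.085 m and angle between the x axis of thick_rod_center and the x axis of gauge, either way round below 0.15 rad and distance between thin_rod_center and rack_far below 0.02 m and value of joint marker between 0.121 and 0.139 m) or (x of thin_rod_center in the frame of gauge between -0.023 and 0.03 m and y of thin_rod_center in the frame of gauge between -0.009 and 0.009 m and z of thin_rod_center in the frame of gauge between 0.066 and 0.082 m and angle between the x axis of thin_rod_center and the x axis of gauge, either way round below 0.15 rad and distance between thick_rod_center and rack_far below 0.02 m and value of joint marker between 0.166 and 0.184 m))), for 0.2 s.
At the end, for the whole second after the job is handed in: The near-cradle rod rests in the rings, its end within 5 mm of the ring that stops it (thick: through 1 and 2 against ring 3; thin: through 1 to 3 against ring 4); the marker stands still within 9 mm of that ring's plane; the other rod is within 20 mm of its place in the far cradle (((x of thick_rod_center in the frame of gauge between -0.048 and 0.03 m and y of thick_rod_center in the frame of gauge between -0.009 and 0.009 m and z of thick_rod_center in the frame of gauge between 0.069 and 0.085 m and angle between the x axis of thick_rod_center and the x axis of gauge, either way round below 0.15 rad and distance between thin_rod_center and rack_far below 0.02 m and value of joint marker between 0.121 and 0.139 m and linear speed of thick_rod below 0.02 m/s and velocity of joint marker between -0.01 and 0.01 m/s) or (x of thin_rod_center in the frame of gauge between -0.023 and 0.03 m and y of thin_rod_center in the frame of gauge between -0.009 and 0.009 m and z of thin_rod_center in the frame of gauge between 0.066 and 0.082 m and angle between the x axis of thin_rod_center and the x axis of gauge, either way round below 0.15 rad and distance between thick_rod_center and rack_far below 0.02 m and value of joint marker between 0.166 and 0.184 m and linear speed of thin_rod below 0.02 m/s and velocity of joint marker between -0.01 and 0.01 m/s))); the robot touches nothing.
It fails at once if the stamp is knocked over or pushed more than 3 cm (distance of stamp from where it was at the start of the episode above 0.03 m or angle between stamp's own z axis and vertical above 0.6 rad).
It also fails if it takes over 51 s, if anything falls off the work surface, if the arm or the gripper's body presses on something with over 40 N, if the wrist force passes 120 N, or if a joint passes its speed limit or range.

## Working session

There is one attempt and no reset: what is moved stays moved. The work goes in short steps, Python scripts to look and compute and a tool call to move; the robot and the scene stay as the last step left them, time stands still between calls to the robot, and variables do not carry over. Pictures are saved under pics/ and viewed, and the job is handed in when it is done.

Besides the shell and the picture viewer there is one more tool, called after "Request:" by a JSON object that holds its "fn" and its "kwargs". play_rows: Moves the arm, as the interface text tells. Its arguments: {"type":"object","properties":{"moves":{"type":"array"},"fingers":{"type":"number"},"force":{"type":"number"}},"required":["moves"]}

```bash
ls; mkdir -p pics; python3 - <<'E'
from cell import ctrl
import cv2,numpy as np
print(ctrl.observe())
for c in("side","top"):
    im,d=ctrl.get_image(c); cv2.imwrite(f"pics/{c}0.png",im[:,:,::-1]); np.save(f"{c}0.npy",d)
    print(c,ctrl.camera_info(c))
    for n in ["gauge","ring_1_low","ring_2_low","ring_3_low","ring_4_low","marker_grip","rack","rack_near","rack_far","thick_rod_center","thin_rod_center","stamp"]:
        print(n,[(r['score'],r['uv']) for r in ctrl.place_of(c,n)][:4])
print(ctrl.observe()['time_s'])
E
```

```text
pics
{'time_s': 0.0, 'joint_positions': array([ 1.08558543e+00,  1.31151399e-01,  1.48929203e+00,  2.39636219e-06,
        1.52301687e+00, -8.53966142e-02]), 'dq': array([-0.00019708, -0.00023086,  0.00024993, -0.00116283,  0.00079596,
        0.00034151]), 'joint_torque': array([-3.33688340e-04, -5.69387734e+01, -5.00555134e+01, -1.74591892e-04,
        1.45450851e-02,  1.95545323e-05]), 'tcp_pos': array([233.26286493, 552.19243318, 230.24327914]), 'eef_rot': array([-2.63971228e-04,  1.98578292e-01,  9.80084583e-01, -8.95735295e-04]), 'force': array([-0.45837771, -0.63914381,  0.44328535]), 'moment': array([-0.03503874,  0.05537218, -0.00263238]), 'width': 85.26400094627508}
side {'vertical_fov': 45.214174657688645, 'cx': 282.33173215382925, 'cy': 214.8973250546515, 'R': array([[ 0.98634439, -0.16374362, -0.01768515],
       [-0.11834906, -0.6300045 , -0.76752057],
       [ 0.11453487,  0.75913263, -0.64078031]]), 't': array([-466.0544744 ,  145.64250154,  974.5585273 ])}
gauge [(0.84, [325.7, 325.6])]
ring_1_low [(0.75, [316.9, 283.0])]
ring_2_low []
ring_3_low [(0.58, [331.0, 324.
[... 537 characters left out ...]
  [ 0.12815026,  0.00136548, -0.99175382]]), 't': array([  64.646054  ,  478.99071333, 1040.37162986])}
gauge [(0.94, [373.2, 195.8]), (0.43, [185.1, 183.9])]
ring_1_low [(0.94, [354.7, 195.0])]
ring_2_low [(0.59, [375.1, 190.5]), (0.32, [414.8, 185.3])]
ring_3_low [(0.83, [395.7, 186.2])]
ring_4_low [(0.97, [414.5, 187.3])]
marker_grip [(0.65, [352.5, 225.8]), (0.28, [192.6, 208.5])]
rack [(0.63, [186.5, 206.2]), (0.58, [183.8, 182.3])]
rack_near [(0.84, [180.0, 219.4]), (0.35, [188.8, 183.6])]
rack_far [(0.98, [181.1, 186.0])]
thick_rod_center [(0.59, [185.2, 184.5])]
thin_rod_center [(0.67, [184.9, 205.7]), (0.59, [182.9, 217.7])]
stamp [(0.57, [355.5, 193.7]), (0.39, [253.4, 231.4])]
1.3
```

View pics/side0.png

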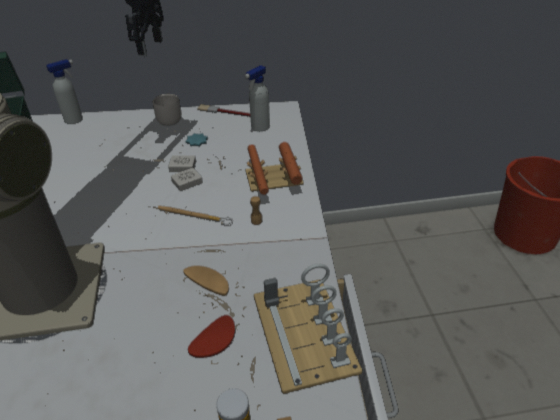

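View pics/top0.png

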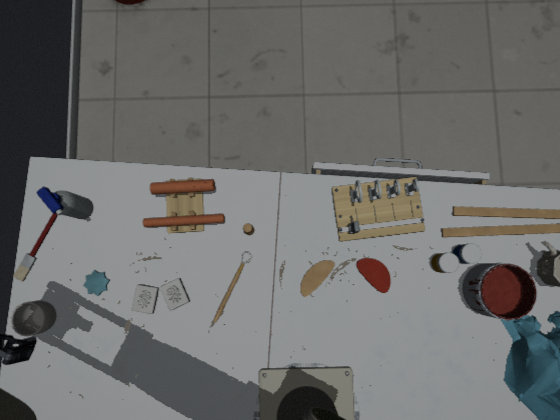

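Side: the thin rod is in the near cradle (257,168) and the thick one in the far cradle (290,163). The stamp is at (256,210), ring 1 at (316,275) and the marker at (271,290). Top: thin rod (184,220), thick rod (183,186), gauge around (378,208). Next I'll work out the poses.

```bash
cat > h.py <<'E'
from cell import ctrl
import cv2,numpy as np
def K(c):
    i=ctrl.camera_info(c); f=210/np.tan(np.radians(i['vertical_fov']/2)); return f,i['cx'],i['cy'],np.array(i['R']),np.array(i['t'])
def deproj(c,uv,d):
    f,cx,cy,R,t=K(c); uv=np.atleast_2d(uv).astype(float); d=np.atleast_1d(d)
    P=np.stack([(uv[:,0]-cx)/f*d,(uv[:,1]-cy)/f*d,d],1); return (P-t)@R
def atz(c,uv,z):
    f,cx,cy,R,t=K(c); uv=np.atleast_2d(uv).astype(float)
    r=np.stack([(uv[:,0]-cx)/f,(uv[:,1]-cy)/f,np.ones(len(uv))],1)@R; o=-R.T@t
    return o+r*((z-o[2])/r[:,2])[:,None]
def proj(c,X):
    f,cx,cy,R,t=K(c); q=np.atleast_2d(X)@R.T+t; return np.stack([f*q[:,0]/q[:,2]+cx,f*q[:,1]/q[:,2]+cy],1)
def cloud(c,d,m=None):
    v,u=np.nonzero((d>0) if m is None else (m&(d>0))); return deproj(c,np.stack([u,v],1),d[v,u]),np.stack([u,v],1)
E
python3 - <<'E'
from h import *
P={'side':dict(r1=[316.9,283],r3=[331,324.2],r4=[341.3,344.5],mk=[271.7,286.5],near=[258.8,167],far=[287.6,161.8],thick=[287.7,163.1],thin=[257.1,164.4],stamp=[255.7,220.3]),
'top':dict(r1=[354.7,195],r2=[375.1,190.5],r3=[395.7,186.2],r4=[414.5,187.3],mk=[352.5,225.8],near=[180,219.4],far=[181.1,186],thick=[185.2,184.5],thin=[184.9,220],stamp=[253.4,231.4])}
Z=dict(r1=60,r2=60,r3=60,r4=60,mk=60,near=40,far=40,thick=43,thin=38,stamp=0)
for c in P:
    for n,u in P[c].items(): print(c,n,atz(c,u,Z[n])[0].round(1))
for c in P:
    d=np.load(c+'0.npy'); X,uv=cloud(c,d)
    t=X[(abs(X[:,2])<15)&(X[:,0]>300)&(X[:,0]<700)&(abs(X[:,1])<400)]; print(c,'table z',np.median(t[:,2]),t[:,2].std())
for c in P:
    im=cv2.imread(f'pics/{c}0.png')
    x,y,w,h=(240,255,130,130) if c=='side' else (325,165,110,85)
    cv2.imwrite(f'pics/{c}_g.png',cv2.resize(im[y:y+h,x:x+w],None,fx=6 if c=='top' else 4.5,fy=6 if c=='top' else 4.5,interpolation=cv2.INTER_CUBIC))
E
```

```text
side r1 [ 514.2 -130.5   60. ]
side r3 [ 517.3 -223.2   60. ]
side r4 [ 523.9 -264.7   60. ]
side mk [ 433.9 -124.3   60. ]
side near [462.1 278.6  40. ]
side far [533.9 287.4  40. ]
side thick [532.5 277.4  43. ]
side thin [459.7 293.3  38. ]
side stamp [434.  130.5   0. ]
top r1 [ 504.6 -123.1   60. ]
top r2 [ 514.1 -171.1   60. ]
top r3 [ 523.2 -219.5   60. ]
top r4 [ 519.6 -263.1   60. ]
top mk [ 432.9 -114.9   60. ]
top near [458.9 287.7  40. ]
top far [538.9 285.5  40. ]
top thick [541.7 275.2  43. ]
top thin [457.5 276.5  38. ]
top stamp [429.9 117.3   0. ]
side table z 1.4665944866326075 4.847823470285725
top table z 0.49101093044771216 4.600988611652253
```

View pics/side_g.png

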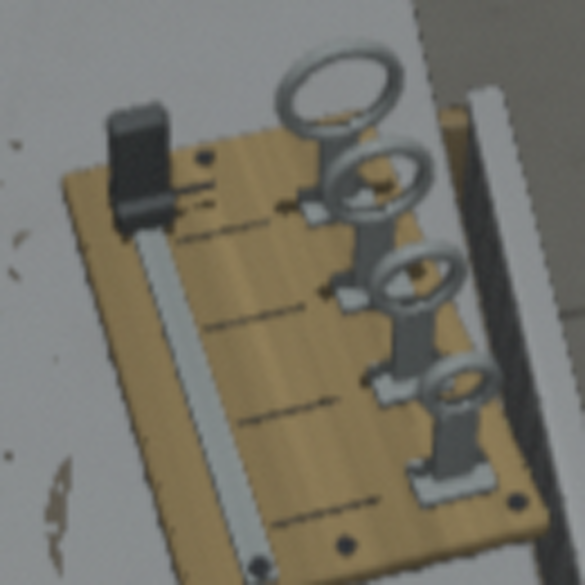

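View pics/top_g.png

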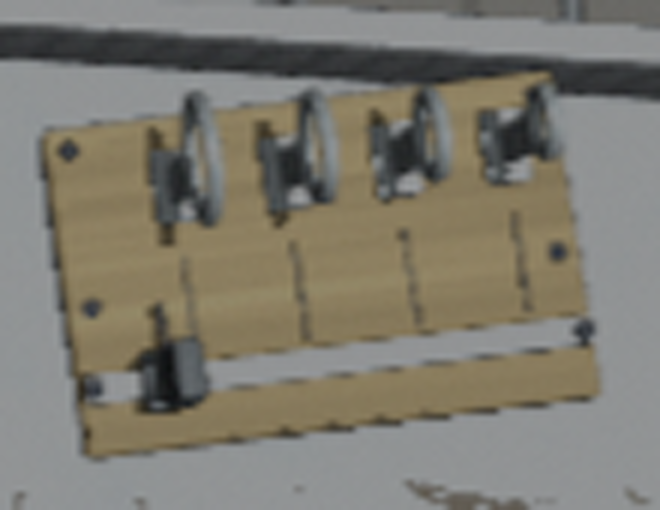

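```bash
cat > fit.py <<'E'
from h import *
from scipy.optimize import least_squares
def G(p,q): # gauge->world ; gauge x = world -y rotated
    a=p[2]; ex=np.array([np.cos(a),np.sin(a),0]); ey=np.array([-np.sin(a),np.cos(a),0])
    q=np.atleast_2d(q); return np.array([p[0],p[1],0])+q[:,:1]*ex+q[:,1:2]*ey+q[:,2:]*[0,0,1]
rc=[[-55,0,80],[-10,0,76.5],[35,0,73],[80,0,69.5]]
T=(np.array([[45,130],[550,73],[598,395],[88,457],[200,158],[318,147],[432,135],[545,121]])+.5)/6-.5+[325,165]
S=(np.array([[65,178],[548,530],[340,90],[378,179],[418,278],[460,384]])+.5)/4.5-.5+[240,255]
Tq=[[-105,30,12],[105,30,12],[105,-105,12],[-105,-105,12]]+rc; Sq=[[-105,-105,12],[105,30,12]]+rc
if __name__=='__main__':
  p0=[515,-185,-1.5]
  f=lambda p:np.r_[(proj('top',G(p,Tq))-T).ravel(),(proj('side',G(p,Sq))-S).ravel()]
  for nm,ff in dict(both=f,top=lambda p:f(p)[:16],side=lambda p:f(p)[16:]).items():
    r=least_squares(ff,p0,loss='soft_l1'); print(nm,r.x.round(3),r.cost); print(ff(r.x).reshape(-1,2).round(1).tolist())
E
python3 fit.py
python3 - <<'E'
from h import *
for c in("side","top"):
    d=np.load(c+'0.npy')
    for n in("thin_rod","thick_rod"):
        im,d=ctrl.get_image(c)
        for r in ctrl.regions_of(c,n)[:2]:
            X,_=cloud(c,d,cv2.erode(r['region'].astype('uint8'),np.ones((3,3)))>0)
            m=r['region']; X2,_=cloud(c,d,m)
            uv=np.argwhere(m)[:,::-1].astype(float); Y=atz(c,uv,38 if 'thin' in n else 43)
            mu=Y.mean(0); w=np.linalg.svd((Y-mu)[:,:2],full_matrices=False)[2]; l=(Y-mu)[:,:2]@w.T
            print(c,n,r['score'],np.round(r['uv']),m.sum(),'cloud',X.mean(0).round(1),X[:,2].max().round(1),'cen',((l.max(0)+l.min(0))/2@w+mu[:2]).round(1),mu.round(1),'len',np.ptp(l,axis=0).round(1),'dir',w[0].round(4))
print(ctrl.observe()['time_s'])
E
```

```text
both [ 516.268 -183.459   -1.478] 5.77906655237944
[[-0.4, -0.6], [0.6, -0.8], [1.2, 0.2], [-0.3, -0.1], [0.5, -0.2], [0.0, -0.3], [0.1, -0.3], [0.2, 0.1], [-1.2, -2.1], [0.7, -2.4], [0.1, 0.1], [-0.3, 0.5], [-0.6, 0.2], [-0.6, 0.1]]
top [ 515.701 -182.896   -1.477] 1.2300154756405355
[[-0.6, -0.3], [0.3, -0.7], [1.0, 0.4], [-0.4, 0.2], [0.3, 0.1], [-0.2, -0.1], [-0.1, -0.1], [-0.1, 0.3]]
side [ 516.7   -184.101   -1.482] 3.824831333231741
[[-0.8, -2.1], [0.9, -2.0], [0.6, 0.3], [0.1, 0.7], [-0.3, 0.5], [-0.4, 0.4]]
side thin_rod 0.67 [259. 168.] 470 cloud [457.2 257.2  47.3] 53.5 cen [458.1 282.5] [458.4 272.4  38. ] len [213.6  25.3] dir [ 0.0331 -0.9995]
side thin_rod 0.57 [274. 294.] 375 cloud [ 431.5 -128.8   51.2] 77.9 cen [ 434.5 -116.6] [ 432.9 -117.    38. ] len [66.4 28.6] dir [-0.1207 -0.9927]
side thick_rod 0.79 [288. 164.] 523 cloud [535.5 259.8  53.9] 60.7 cen [538.9 282.7] [538.3 276.5  43. ] len [185.9  32.9] dir [ 0.0301 -0.9995]
top thin_rod 0.75 [184. 218.] 711 cloud [456.8 278.2  46.9] 53.4 cen [457.9 282. ] [457.8 280.2  38. ] len [191.8  21.9] dir [-0.0395  0.9992]
top thin_rod 0.4 [185. 205.] 1122 cloud [490.2 284.   11. ] 43.5 cen [494.3 278.9] [485.6 278.4  38. ] len [131.1  90.1] dir [-0.996  -0.0895]
top thick_rod 0.56 [184. 189.] 837 cloud [535.2 281.5  54.1] 61.1 cen [537.6 283.8] [537.3 283.9  43. ] len [154.8  33.6] dir [-0.0359  0.9994]
1.7
```

```bash
cat > plan.py <<'E'
import sys
from h import *
from scipy.spatial.transform import Rotation as Ro
def plan(tgt,jawyaw,pitch=0):
    """tgt world TCP; jawyaw deg = world direction of tool y"""
    s=ctrl.observe(); q=s['eef_rot']; R=Ro.from_quat([q[1],q[2],q[3],q[0]])
    a=np.radians(jawyaw); y=np.array([np.cos(a),np.sin(a),0]); z=np.array([0,0,-1.]); x=np.cross(y,z)
    Rt=Ro.from_matrix(np.stack([x,y,z],1))
    sh=R.inv().apply(np.array(tgt)-s['tcp_pos'])/500; rv=(R.inv()*Rt).as_rotvec()/(np.pi/2)
    print('t',s['time_s'],'tcp',s['tcp_pos'].round(2),'F',s['force'].round(2),'w',round(s['width'],1),'jaw',R.apply([0,1,0]).round(4),'z',R.apply([0,0,1]).round(4),'\nrow',np.r_[sh,rv].round(4).tolist(),'mm',(sh*500).round(1))
if __name__=='__main__': plan([float(v) for v in sys.argv[1:4]],float(sys.argv[4]))
E
python3 plan.py 455.5 353 120 2.1
```

```text
t 1.7 tcp [233.5  552.68 231.28] F [0.06 0.48 0.86] w 85.3 jaw [ 3.892e-01  9.212e-01 -1.000e-04] z [-0. -0. -1.] 
row [-0.5644, -0.1951, 0.2226, -0.0, 0.0, 0.7222] mm [-282.2  -97.5  111.3]
```

Request:
{"fn": "play_rows", "kwargs": {"moves": [[-0.08,-0.03,0.01,0,0,0.09],[-0.17,-0.06,0.03,0,0,0.18],[-0.26,-0.09,0.06,0,0,0.27],[-0.35,-0.12,0.1,0,0,0.36],[-0.43,-0.15,0.15,0,0,0.45],[-0.5,-0.17,0.19,0,0,0.54],[-0.55,-0.19,0.22,0,0,0.63],[-0.5644,-0.1951,0.2226,0,0,0.7222]], "fingers": 0.3, "force": 60}}

```text
time_s: 2.5
tcp_pos: [456.1, 349.7, 117.1]
eef_rot: [-0.0, 0.697, 0.717, -0.002]
force: [-0.5, -0.1, -0.6]
width: 55.3
```

```bash
python3 plan.py 455.5 353 120 2.1; python3 - <<'E'
from h import *
for c in("side","top"):
    im,d=ctrl.get_image(c); np.save(f"{c}1.npy",d)
    x,y=(200,70) if c=='side' else (110,140)
    cv2.imwrite(f'pics/{c}1.png',cv2.resize(im[y:y+140,x:x+180,::-1],None,fx=4,fy=4,interpolation=cv2.INTER_CUBIC))
E
```

```text
t 2.5 tcp [456.1  349.69 117.09] F [-0.53 -0.13 -0.57] w 55.3 jaw [ 0.9996  0.0278 -0.0032] z [-0.0031 -0.0029 -1.    ] 
row [0.0066, -0.001, -0.0058, -0.002, 0.0018, -0.0057] mm [ 3.3 -0.5 -2.9]
```

View pics/side1.png

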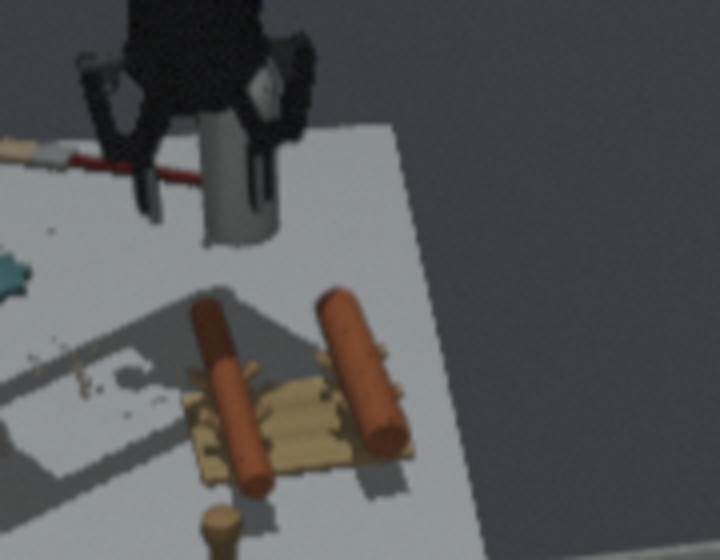

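View pics/top1.png

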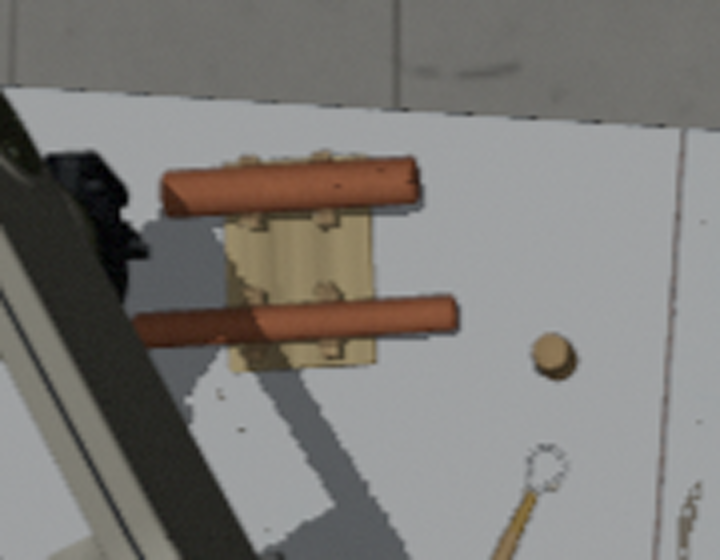

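```bash
python3 plan.py 455.8 353 21 2.1
```

```text
t 2.6 tcp [456.08 351.52 119.09] F [0.14 0.35 0.85] w 55.9 jaw [ 0.9995  0.0318 -0.0012] z [-0.0012 -0.001  -1.    ] 
row [0.0032, -0.0002, 0.1962, -0.0008, 0.0006, -0.0031] mm [ 1.6 -0.1 98.1]
```

The fingers straddle the near rod's far end. In the side crop the rod end is at about (205,310), below and between the fingertips. Descending.

Request:
{"fn": "play_rows", "kwargs": {"moves": [[0.001,0,0.03,0,0,0],[0.002,0,0.07,0,0,0],[0.003,0,0.11,0,0,0],[0.003,0,0.15,0,0,0],[0.003,0,0.18,0,0,0],[0.003,0,0.195,0,0,-0.003],[0.003,0,0.198,0,0,-0.003],[0.003,0,0.198,0,0,-0.003]]}}

```text
time_s: 3.4
tcp_pos: [455.6, 354.9, 21.4]
eef_rot: [0.0, 0.692, 0.722, 0.0]
force: [0.4, -0.1, 0.3]
width: 55.7
```

Request:
{"fn": "play_rows", "kwargs": {"moves": [[0,0,0,0,0,0],[0,0,0,0,0,0],[0,0,0,0,0,0],[0,0,0,0,0,0],[0,0,0,0,0,0],[0,0,0,0,0,0],[0,0,0,0,0,0],[0,0,0,0,0,0]], "fingers": -1, "force": 70}}

```text
time_s: 4.2
tcp_pos: [455.7, 354.9, 21.4]
eef_rot: [-0.0, 0.692, 0.722, 0.0]
force: [-3.5, 0.8, 5.5]
width: 19.9
```

```bash
python3 plan.py 455.8 353 150 2.1
```

```text
t 4.2 tcp [455.65 354.89  21.4 ] F [-3.5   0.81  5.51] w 19.9 jaw [9.991e-01 4.130e-02 6.000e-04] z [ 5.e-04  6.e-04 -1.e+00] 
row [-0.0036, 0.0003, -0.2572, 0.0004, -0.0004, 0.003] mm [-1.800e+00  1.000e-01 -1.286e+02]
```

Request:
{"fn": "play_rows", "kwargs": {"moves": [[0,0,-0.01,0,0,0],[0,0,-0.03,0,0,0],[0,0,-0.07,0,0,0],[0,0,-0.12,0,0,0],[0,0,-0.17,0,0,0],[0,0,-0.22,0,0,0],[0,0,-0.25,0,0,0],[0,0,-0.257,0,0,0]]}}

```text
time_s: 5.0
tcp_pos: [456.7, 355.1, 152.2]
eef_rot: [0.001, 0.692, 0.722, 0.002]
force: [0.3, -0.1, -0.7]
width: 19.9
```

```bash
python3 plan.py 492.5 80 150 5.3; python3 - <<'E'
from h import *
for c in("side","top"):
    im,d=ctrl.get_image(c); np.save(f"{c}2.npy",d)
    x,y=(200,70) if c=='side' else (110,140)
    cv2.imwrite(f'pics/{c}2.png',cv2.resize(im[y:y+140,x:x+180,::-1],None,fx=4,fy=4,interpolation=cv2.INTER_CUBIC))
E
```

```text
t 5.0 tcp [456.74 355.13 152.17] F [ 0.25 -0.1  -0.7 ] w 19.9 jaw [0.9991 0.0412 0.0036] z [ 0.0036  0.0021 -1.    ] 
row [-0.5528, 0.0488, 0.0035, 0.0023, -0.0012, -0.0327] mm [-276.4   24.4    1.7]
```

View pics/side2.png

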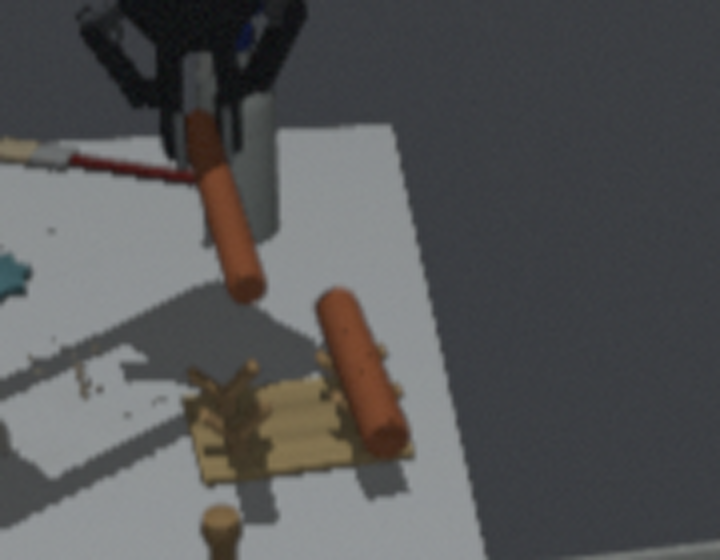

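The rod is lifted and held near its tail: tail at about (200,115), tip at (248,290) in the crop. Carrying it over to the gauge.

Request:
{"fn": "play_rows", "kwargs": {"moves": [[-0.03,0.003,0,0,0,-0.002],[-0.08,0.007,0,0,0,-0.005],[-0.15,0.013,0,0,0,-0.009],[-0.23,0.02,0,0,0,-0.014],[-0.32,0.028,0,0,0,-0.019],[-0.41,0.036,0,0,0,-0.024],[-0.49,0.043,0,0,0,-0.029],[-0.53,0.047,0.003,0,0,-0.033]]}}

```text
time_s: 5.9
tcp_pos: [488.8, 86.9, 146.4]
eef_rot: [-0.0, 0.674, 0.739, -0.001]
force: [0.4, 0.7, -0.2]
width: 20.2
```

```bash
python3 plan.py 492.5 74 54 5.3
```

```text
t 5.9 tcp [488.82  86.85 146.39] F [ 0.43  0.68 -0.23] w 20.2 jaw [ 0.9958  0.091  -0.0026] z [-0.0025 -0.0013 -1.    ] 
row [-0.0261, 0.0055, 0.1848, -0.0016, 0.0007, -0.0008] mm [-13.    2.7  92.4]
```

Request:
{"fn": "play_rows", "kwargs": {"moves": [[-0.01,0.002,0.02,0,0,0],[-0.02,0.004,0.06,0,0,0],[-0.026,0.005,0.1,0,0,0],[-0.026,0.005,0.14,0,0,0],[-0.026,0.005,0.165,0,0,0],[-0.026,0.005,0.178,0,0,0],[-0.026,0.005,0.18,0,0,0],[-0.026,0.005,0.18,0,0,0]]}}

```text
time_s: 6.7
tcp_pos: [493.8, 78.2, 58.3]
eef_rot: [0.0, 0.673, 0.739, 0.0]
force: [0.2, 0.1, -1.2]
width: 19.8
```

```bash
python3 plan.py 492.5 74 54 5.3; python3 - <<'E'
from h import *
for c in("side","top"):
    im,d=ctrl.get_image(c); np.save(f"{c}3.npy",d); np.save(f"{c}3im.npy",im)
    x,y,w,h=(200,200,200,150) if c=='side' else (220,150,210,110)
    cv2.imwrite(f'pics/{c}3.png',cv2.resize(im[y:y+h,x:x+w,::-1],None,fx=3.8,fy=3.8,interpolation=cv2.INTER_CUBIC))
    for r in ctrl.regions_of(c,"thin_rod")[:2]:
        m=r['region']; uv=np.argwhere(m)[:,::-1].astype(float); np.save(f'{c}3m.npy',m)
        print(c,r['score'],r['uv'],m.sum())
        X,_=cloud(c,d,cv2.erode(m.astype('uint8'),np.ones((3,3)))>0)
        k=X[:,2]>40; X=X[k]; mu=np.median(X,axis=0); w=np.linalg.svd(X-X.mean(0),full_matrices=False)[2][0]; print(len(X),mu.round(1),w.round(3))
        break
E
```

```text
t 6.7 tcp [493.79  78.2   58.3 ] F [ 0.19  0.08 -1.23] w 19.8 jaw [9.956e-01 9.340e-02 3.000e-04] z [ 3.e-04  0.e+00 -1.e+00] 
row [-0.0081, -0.0034, 0.0086, 0.0002, -0.0, 0.0006] mm [-4.1 -1.7  4.3]
side 0.76 [302.7, 232.9] 750
550 [499.7 -25.8  83.8] [ 0.079 -0.997 -0.016]
top 0.96 [319.0, 195.2] 315
197 [502.8 -42.8  84.1] [-0.099  0.995 -0.011]
```

View pics/side3.png

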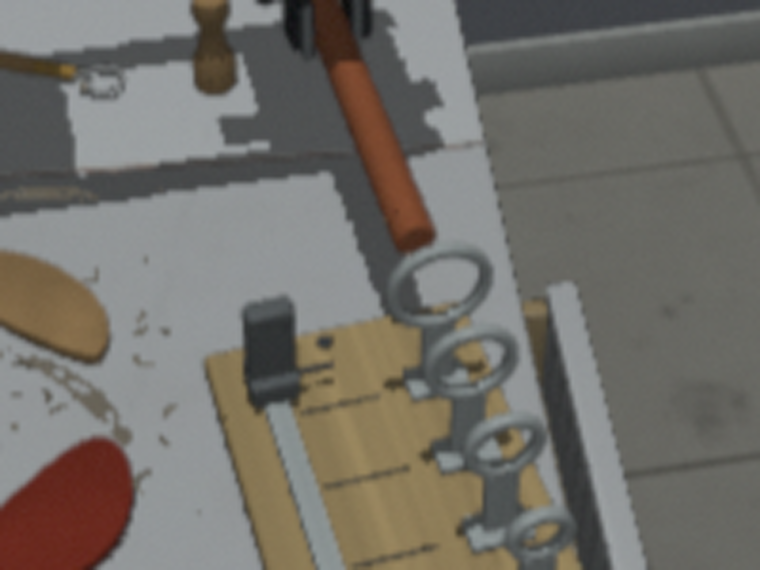

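View pics/top3.png

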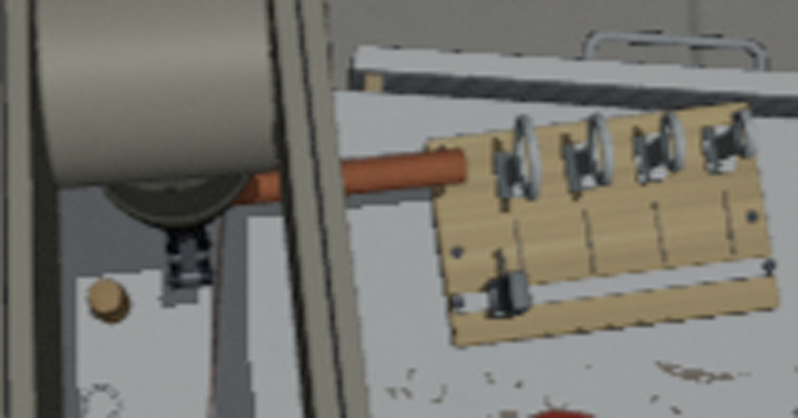

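```bash
cat > rod.py <<'E'
from fit import *
def ringfit():
    f=lambda p:np.r_[(proj('top',G(p,np.array(rc)+[0,0,p[3]]))-T[4:]).ravel(),(proj('side',G(p,np.array(rc)+[0,0,p[3]]))-S[2:]).ravel()]
    r=least_squares(f,[516,-184,-1.478,0]); return r.x,f(r.x)
def cl(im,c):
    hsv=cv2.cvtColor(im,cv2.COLOR_RGB2HSV); 
    m=((hsv[...,0]<12)&(hsv[...,1]>110)&(hsv[...,2]>40))
    return m
E
python3 - <<'E'
from rod import *
x,res=ringfit(); print(x.round(3),res.reshape(-1,2).round(1).tolist())
pl=[]
for c in('side','top'):
    m=np.load(c+'3m.npy')
    v,u=np.nonzero(m); print(c,u.min(),u.max(),v.min(),v.max())
    pts=[]
    if c=='side':
        for r in range(v.min()+8,v.max()-10,1):
            k=np.nonzero(m[r])[0]; pts.append([k.mean(),r])
    else:
        for q in range(311,u.max()-4):
            k=np.nonzero(m[:,q])[0]
            if len(k)>3: pts.append([q,k.mean()])
    pts=np.array(pts); 
    vx,vy,x0,y0=cv2.fitLine(pts.astype(np.float32),cv2.DIST_HUBER,0,.01,.01).ravel()
    e=(pts-[x0,y0])@[-vy,vx]; print(c,len(pts),'res',e.std().round(2),(vx,vy,x0,y0))
    f,cx,cy,R,t=K(c)
    ra=np.array([[(x0-cx)/f,(y0-cy)/f,1],[(x0+50*vx-cx)/f,(y0+50*vy-cy)/f,1]])@R
    n=np.cross(*ra); n/=np.linalg.norm(n); pl.append((n,n@(-R.T@t)))
d=np.cross(pl[0][0],pl[1][0]); d/=np.linalg.norm(d); d*=-np.sign(d[1])
A=np.array([pl[0][0],pl[1][0],[0,1,0]]); 
for y in(78,0,-75): 
    P=np.linalg.solve(A,[pl[0][1],pl[1][1],y]); print(y,P.round(1))
print('dir',d.round(4),'yaw',np.arctan2(d[1],d[0]),'gauge yaw',x[2])
ex=np.array([np.cos(x[2]),np.sin(x[2])]);ey=np.array([-ex[1],ex[0]])
for y in(78,-17):
    P=np.linalg.solve(A,[pl[0][1],pl[1][1],y]); q=P[:2]-x[:2]; print('gauge frame',q@ex,q@ey,P[2])
E
```

```text
[ 5.16464e+02 -1.83082e+02 -1.47100e+00 -9.30000e-02] [[0.4, -0.1], [-0.1, -0.4], [-0.1, -0.5], [-0.0, -0.2], [-0.0, -0.0], [-0.3, 0.3], [-0.4, 0.0], [-0.2, -0.2]]
side 283 314 198 266
side 50 res 0.23 (np.float32(0.37519082), np.float32(0.9269476), np.float32(299.8), np.float32(239.1))
top 283 342 190 203
top 27 res 0.22 (np.float32(0.9951974), np.float32(-0.097888045), np.float32(324.0), np.float32(194.38889))
78 [496.2  78.   70.4]
0 [502.1   0.   70.8]
-75 [507.8 -75.   71.1]
dir [ 0.0755 -0.9971  0.0051] yaw -1.4952421810400538 gauge yaw -1.4711110624703463
gauge frame -261.80413667721007 5.804066957378324 70.36112150911048
gauge frame -166.56007742350062 3.505275049294987 70.84740787980061
```

```bash
cat >> rod.py <<'E'
def lat(c,uv,z,g):
    """gauge-frame (x,y) of image points assumed at height z"""
    P=atz(c,uv,z)[:,:2]-g[:2]; ex=np.array([np.cos(g[2]),np.sin(g[2])]);ey=np.array([-ex[1],ex[0]])
    return np.stack([P@ex,P@ey],1)
def gl(): # per-camera ring fits, z fixed: ring line lateral in same camera
    out={}
    for c,o in(('top',T[4:]),('side',S[2:])):
        L=np.array([atz(c,o[i],rc[i][2])[0,:2] for i in range(4)])
        f=lambda p:(G(p,rc)[:,:2]-L).ravel()
        out[c]=least_squares(f,[516,-184,-1.478]).x
    return out
E
python3 - <<'E'
from rod import *
g=gl(); print({k:v.round(4) for k,v in g.items()})
for c,l in(('side',(0.37519,0.92695,299.8,239.1)),('top',(.9952,-.09789,324,194.39))):
  for z in(75,72):
    s=np.arange(-40,41,20)[:,None]; uv=np.array(l[2:])+s*np.array(l[:2]); q=lat(c,uv,z,g[c]); a=np.polyfit(q[:,0],q[:,1],1); print(c,z,'slope',a[0].round(4),'y at -260',np.polyval(a,-260).round(2),'at -90',np.polyval(a,-90).round(2))
# tip
for c in('side','top'):
    m=np.load(c+'3m.npy'); uv=np.argwhere(m)[:,::-1]; q=lat(c,uv,75,g[c]); print(c,'xmax',q[:,0].max())
d=np.load('side3.npy'); X,_=cloud('side',d,cv2.erode(np.load('side3m.npy').astype('uint8'),np.ones((3,3)))>0)
for y in range(-80,60,20):
    k=X[abs(X[:,1]-y)<10]; print(y,len(k),np.percentile(k[:,2],[20,50,90]).round(1),k[:,0].mean().round(1)) if len(k) else 0
E
```

```text
{'top': array([ 515.7943, -182.9593,   -1.4742]), 'side': array([ 516.7905, -183.1135,   -1.4703])}
side 75 slope -0.0235 y at -260 4.3 at -90 0.31
side 72 slope -0.0235 y at -260 5.17 at -90 1.18
top 75 slope -0.0203 y at -260 4.91 at -90 1.47
top 72 slope -0.0203 y at -260 5.37 at -90 1.92
side xmax -83.13586730872514
top xmax -91.95689253398868
-80 71 [81.8 84.  86. ] 504.4
-60 70 [81.2 83.6 85.4] 503.0
-40 70 [82.1 83.9 85.3] 501.5
-20 59 [82.3 84.  85.8] 499.8
0 59 [82.9 84.2 86. ] 498.5
20 53 [82.1 84.1 85.7] 496.2
40 52 [82.5 84.4 86.4] 495.2
```

```bash
cat > gm.py <<'E'
import sys
from h import *
from scipy.spatial.transform import Rotation as Ro
def gm(dx,dy,dz,dyaw):
    s=ctrl.observe(); q=s['eef_rot']; R=Ro.from_quat([q[1],q[2],q[3],q[0]])
    a=-1.473; ex=np.array([np.cos(a),np.sin(a),0]); ey=np.array([-ex[1],ex[0],0])
    sh=R.inv().apply(dx*ex+dy*ey+[0,0,dz])/500; y=R.apply([0,1,0])
    jy=np.arctan2(y[1],y[0]); x=np.array([np.sin(jy+dyaw),-np.cos(jy+dyaw),0.])
    b=jy+dyaw; Y=np.array([np.cos(b),np.sin(b),0]); z=np.array([0,0,-1.])
    Rt=Ro.from_matrix(np.stack([np.cross(Y,z),Y,z],1)); rv=(R.inv()*Rt).as_rotvec()/(np.pi/2)
    p=s['tcp_pos']-[516.3,-183,0]
    print('t',s['time_s'],'tcp',s['tcp_pos'].round(2),'gauge',np.round([p@ex,p@ey,p[2]],2),'jawyaw',jy.round(4),'F',s['force'].round(2),'w',round(s['width'],1),'\nrow',np.r_[sh,rv].round(4).tolist())
if __name__=='__main__': gm(*[float(v) for v in sys.argv[1:5]])
E
python3 gm.py 60 -4.4 -2.2 0.018; python3 gm.py 0 -4.4 -2.2 0.018
```

```text
t 6.9 tcp [494.32  78.08  58.98] gauge [-261.98    3.62   58.98] jawyaw 0.0933 F [ 0.43 -0.36 -0.7 ] w 19.8 
row [-0.12, -0.0083, 0.0044, 0.0011, 0.0001, -0.0115]
t 6.9 tcp [494.32  78.08  58.98] gauge [-261.98    3.62   58.98] jawyaw 0.0933 F [ 0.43 -0.36 -0.7 ] w 19.8 
row [-0.0, -0.0088, 0.0044, 0.0011, 0.0001, -0.0115]
```

Request:
{"fn": "play_rows", "kwargs": {"moves": [[0,-0.004,0.003,0.001,0,-0.005],[-0.005,-0.0087,0.0055,0.001,0,-0.0115],[-0.03,-0.0085,0.0055,0.001,0,-0.0115],[-0.06,-0.0085,0.0055,0.001,0,-0.0115],[-0.09,-0.0083,0.0055,0.001,0,-0.0115],[-0.115,-0.0083,0.0055,0.001,0,-0.0115],[-0.12,-0.0083,0.0055,0.001,0,-0.0115],[-0.12,-0.0083,0.0055,0.001,0,-0.0115]]}}

```text
time_s: 7.7
tcp_pos: [495.1, 17.2, 55.3]
eef_rot: [-0.001, 0.667, 0.745, -0.001]
force: [-0.1, 0.4, 0.2]
width: 19.8
```

```bash
python3 gm.py 0 0 0 0; cat > look.py <<'E'
import sys
from rod import *
n=sys.argv[1]; z=float(sys.argv[2]); g=gl()
for c in("side","top"):
    im,d=ctrl.get_image(c); np.save(f"{c}{n}.npy",d); np.save(f"{c}{n}im.npy",im)
    x,y,w,h=(270,220,100,140) if c=='side' else (290,160,150,80)
    k=4.2 if c=='side' else 5
    cv2.imwrite(f'pics/{c}{n}.png',cv2.resize(im[y:y+h,x:x+w,::-1],None,fx=k,fy=k,interpolation=cv2.INTER_CUBIC))
    r=ctrl.regions_of(c,"thin_rod")
    if not r: print(c,'none'); continue
    m=r[0]['region']; np.save(f'{c}{n}m.npy',m); print(c,r[0]['score'],r[0]['uv'],m.sum())
    X,_=cloud(c,d,cv2.erode(m.astype('uint8'),np.ones((3,3)))>0); print(' surf z',np.median(X[:,2]).round(1))
    q=lat(c,np.argwhere(m)[:,::-1],z,g[c])
    # centreline by bins of gauge x
    pts=[]
    for b in np.arange(-240,80,6.):
        k=q[abs(q[:,0]-b)<3]
        if len(k)>8: pts.append([b,(np.percentile(k[:,1],3)+np.percentile(k[:,1],97))/2,np.ptp(k[:,1])])
    for p in pts: print('  %d %.1f (%.0f)'%tuple(p),end='')
    pts=np.array(pts); pts=pts[abs(pts[:,2]-22)<6]
    if len(pts)>3: a=np.polyfit(pts[:,0],pts[:,1],1); print('\n slope',a[0].round(4),[np.polyval(a,v).round(2) for v in(-200,-100,35)])
E
python3 look.py 4 72.8
```

```text
t 7.7 tcp [495.06  17.21  55.28] gauge [-201.32   -1.6    55.28] jawyaw 0.1099 F [-0.12  0.36  0.25] w 19.8 
row [0.0, 0.0, 0.0, -0.001, -0.0, -0.0]
side 0.81 [305.8, 248.5] 702
 surf z 81.3
  -222 3.0 (9)  -216 2.4 (10)  -210 2.1 (13)  -204 0.9 (14)  -198 0.2 (16)  -192 -1.0 (19)  -186 -0.3 (18)  -180 -1.9 (19)  -174 -1.6 (19)  -168 -1.9 (20)  -162 -2.1 (21)  -156 -1.9 (21)  -150 -1.6 (21)  -144 -1.4 (21)  -138 -1.6 (21)  -132 -1.0 (20)  -126 -1.6 (20)  -120 -1.8 (19)  -114 -1.2 (18)  -108 -1.7 (18)  -102 -1.5 (18)  -96 -2.2 (20)  -90 -3.2 (19)  -72 -0.1 (20)  -66 -1.3 (22)  -60 -1.5 (21)  -54 -1.1 (20)  -48 -1.0 (19)  -42 -1.5 (19)  -36 -3.2 (15)
 slope 0.0008 [np.float64(-1.56), np.float64(-1.49), np.float64(-1.38)]
top 0.65 [355.4, 193.9] 179
 surf z 80.0
  -150 -6.2 (9)  -144 -6.9 (10)  -138 -7.0 (9)  -72 -2.2 (19)  -66 -1.6 (21)  -60 -0.8 (21)  -54 0.2 (12)  -42 -0.3 (19)  -36 0.2 (16)
 slope 0.0597 [np.float64(-9.57), np.float64(-3.6), np.float64(4.45)]
```

View pics/side4.png

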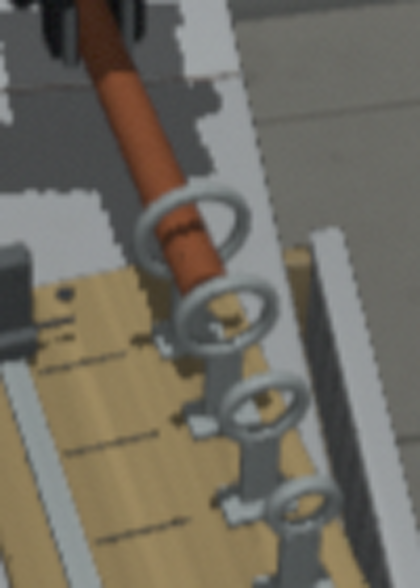

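View pics/top4.png

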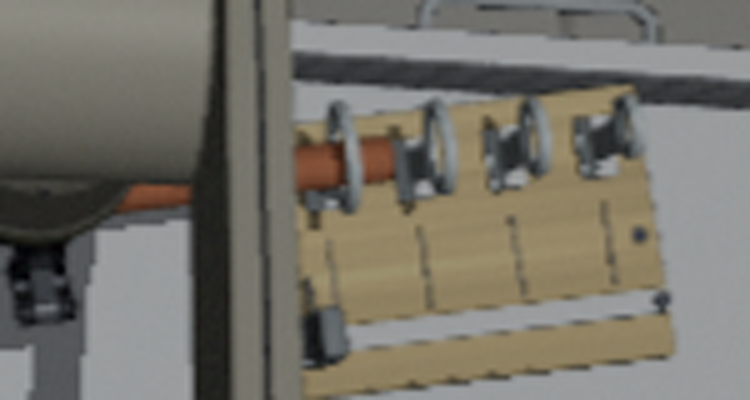

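```bash
python3 gm.py 50 1 0 0; python3 gm.py 0 1 0 0
```

```text
t 7.9 tcp [494.94  18.28  55.24] gauge [-202.4    -1.6    55.24] jawyaw 0.1117 F [ 1.03 -0.15 -1.44] w 19.6 
row [-0.1, 0.0006, -0.0, -0.001, -0.0001, -0.0]
t 7.9 tcp [494.94  18.28  55.24] gauge [-202.4    -1.6    55.24] jawyaw 0.1117 F [ 1.03 -0.15 -1.44] w 19.6 
row [-0.0, 0.002, -0.0, -0.001, -0.0001, -0.0]
```

Request:
{"fn": "play_rows", "kwargs": {"moves": [[0,0.001,-0.001,0,0,0],[-0.005,0.002,-0.0015,0,0,0],[-0.025,0.0017,-0.0015,0,0,0],[-0.05,0.0014,-0.0015,0,0,0],[-0.075,0.001,-0.0015,0,0,0],[-0.095,0.0008,-0.0015,0,0,0],[-0.1,0.0006,-0.0015,0,0,0],[-0.1,0.0006,-0.0015,0,0,0]]}}

```text
time_s: 8.7
tcp_pos: [500.8, -32.5, 55.9]
eef_rot: [-0.001, 0.667, 0.745, -0.001]
force: [0.4, 0.4, -1.2]
width: 19.7
```

```bash
python3 gm.py 0 0 0 0; python3 look.py 5 72.5;python3 gm.py 0 0 0 0
```

```text
t 8.7 tcp [500.81 -32.52  55.94] gauge [-151.28   -0.72   55.94] jawyaw 0.1097 F [ 0.37  0.4  -1.23] w 19.7 
row [0.0, 0.0, 0.0, -0.0011, -0.0001, -0.0]
side 0.92 [317.0, 271.3] 796
 surf z 81.5
  -174 4.0 (10)  -168 4.6 (11)  -162 3.5 (12)  -156 3.7 (12)  -150 3.0 (14)  -144 1.0 (17)  -138 -0.2 (19)  -132 0.0 (19)  -126 -0.6 (20)  -120 -0.4 (20)  -114 -0.6 (21)  -108 -0.0 (21)  -102 -0.5 (22)  -96 -0.3 (22)  -90 -1.3 (21)  -72 1.0 (18)  -66 -0.4 (20)  -60 -0.9 (20)  -54 -0.7 (20)  -48 -0.9 (19)  -42 -1.0 (20)  -36 -2.3 (17)  -24 2.3 (13)  -18 -0.4 (21)  -12 -1.0 (22)  -6 -1.0 (23)  0 -1.8 (22)  6 -1.6 (22)  12 -1.1 (23)  18 -3.1 (20)
 slope -0.0117 [np.float64(0.82), np.float64(-0.35), np.float64(-1.93)]
top 0.23 [186.1, 213.5] 1567
 surf z 8.3
t 8.9 tcp [500.77 -31.47  55.93] gauge [-152.32   -0.66   55.93] jawyaw 0.1115 F [-0.35 -0.4  -0.67] w 19.6 
row [0.0, 0.0, 0.0, -0.0011, -0.0001, -0.0]Traceback (most recent call last):
  File "look.py", line 20, in <module>
    pts=np.array(pts); pts=pts[abs(pts[:,2]-22)<6]
                                   ~~~^^^^^
IndexError: too many indices for array: array is 1-dimensional, but 2 were indexed
```

View pics/side5.png

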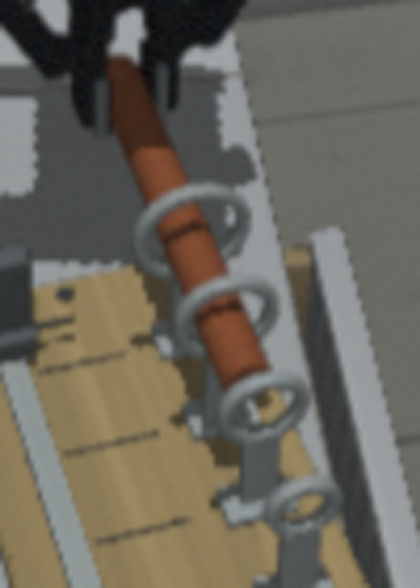

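View pics/top5.png

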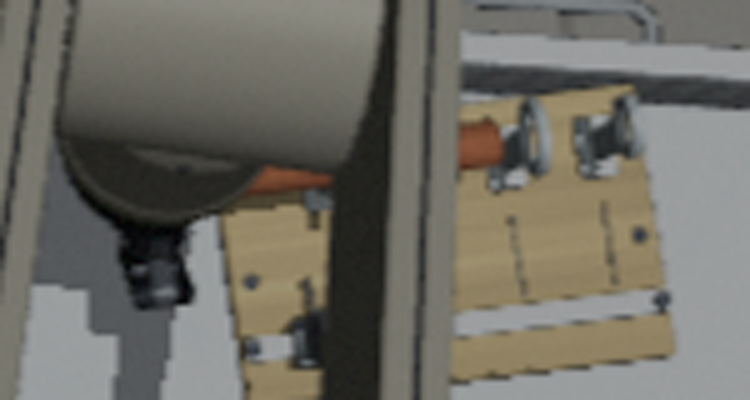

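```bash
python3 - <<'E'
from rod import *
g=gl()
im=np.load('top5im.npy'); m=cl(im,'top'); m[:, :380]=0; m[:,395:]=0; m[:170]=0; m[215:]=0
for c in range(380,394):
    k=np.nonzero(m[:,c])[0]
    if len(k)>3: print(c,k.min(),k.max(),lat('top',[c,k.mean()],72.5,g['top'])[0].round(2),lat('top',[[c,k.min()-.5],[c,k.max()+.5]],72.5,g['top'])[:,1].round(1))
im=np.load('side5im.npy'); m=cl(im,'side')
for r in list(range(255,318,3)):
    k=np.nonzero(m[r,290:350])[0]+290
    if len(k)>3: print(r,k.min(),k.max(),lat('side',[k.mean(),r],72.5,g['side'])[0].round(2))
E
```

```text
382 186 193 [ 1.2  -1.89] [  7.4 -11.1]
383 185 193 [ 3.66 -1.01] [  9.4 -11.4]
384 185 193 [ 5.94 -1.29] [  9.1 -11.7]
385 185 192 [ 8.4  -0.41] [ 8.8 -9.6]
386 185 192 [10.68 -0.68] [ 8.6 -9.9]
387 184 192 [13.14  0.2 ] [ 10.6 -10.2]
388 185 192 [15.25 -1.23] [  8.  -10.5]
389 186 192 [17.36 -2.66] [  5.4 -10.7]
255 300 310 [-114.02   -0.61]
258 301 311 [-106.     -1.16]
261 302 313 [-97.83  -0.83]
264 303 311 [-90.78  -3.99]
270 311 317 [-72.95   3.57]
273 308 318 [-66.44  -0.41]
276 308 320 [-59.02  -0.94]
279 310 321 [-51.45  -0.63]
282 311 322 [-44.22  -1.16]
285 312 321 [-37.55  -3.34]
291 321 325 [-21.38   3.06]
294 318 327 [-15.21   0.07]
297 317 328 [-8.88 -2.07]
300 318 330 [-1.93 -1.76]
303 320 331 [ 4.95 -1.45]
306 321 332 [11.51 -1.95]
309 322 327 [16.62 -7.2 ]
```

```bash
python3 gm.py 24 0.3 0 0.006; python3 gm.py 0 0.3 0 0.006
```

```text
t 8.9 tcp [500.77 -31.47  55.93] gauge [-152.32   -0.66   55.93] jawyaw 0.1115 F [-0.35 -0.4  -0.67] w 19.6 
row [-0.048, -0.0001, -0.0, -0.0011, -0.0001, -0.0038]
t 8.9 tcp [500.77 -31.47  55.93] gauge [-152.32   -0.66   55.93] jawyaw 0.1115 F [-0.35 -0.4  -0.67] w 19.6 
row [-0.0, 0.0006, -0.0, -0.0011, -0.0001, -0.0038]
```

Request:
{"fn": "play_rows", "kwargs": {"moves": [[0,0.0006,0,0,0,-0.0038],[-0.006,0.0005,0,0,0,-0.0038],[-0.014,0.0004,0,0,0,-0.0038],[-0.022,0.0003,0,0,0,-0.0038],[-0.03,0.0002,0,0,0,-0.0038],[-0.038,0.0001,0,0,0,-0.0038],[-0.046,0,0,0,0,-0.0038],[-0.048,0,0,0,0,-0.0038]]}}

```text
time_s: 9.7
tcp_pos: [503.5, -56.2, 56.0]
eef_rot: [-0.0, 0.665, 0.747, -0.001]
force: [0.8, -0.8, -0.6]
width: 19.9
```

```bash
python3 look.py 6 72.5 2>&1 | head -4;python3 gm.py 39 0 0 0
```

```text
side 0.87 [322.0, 280.8] 818
 surf z 81.2
  -144 5.0 (10)  -138 4.3 (12)  -132 4.0 (11)  -126 2.3 (15)  -120 1.4 (17)  -114 0.3 (19)  -108 0.4 (20)  -102 0.3 (20)  -96 0.1 (21)  -90 -0.5 (20)  -72 1.9 (19)  -66 0.5 (22)  -60 0.3 (21)  -54 -0.2 (22)  -48 0.7 (22)  -42 0.2 (22)  -36 -0.3 (21)  -24 3.3 (15)  -18 0.8 (21)  -12 0.7 (22)  -6 0.0 (22)  0 0.4 (22)  6 0.2 (21)  12 0.1 (21)  18 -1.5 (18)  30 1.6 (19)  36 0.4 (21)  42 -0.9 (20)  48 -1.9 (15)
 slope -0.0036 [np.float64(0.87), np.float64(0.51), np.float64(0.03)]
t 9.9 tcp [503.49 -55.63  55.98] gauge [-128.01   -0.32   55.98] jawyaw 0.1171 F [-0.23 -0.3  -1.36] w 19.7 
row [-0.078, -0.0015, -0.0, -0.001, -0.0001, -0.0]
```

View pics/side6.png

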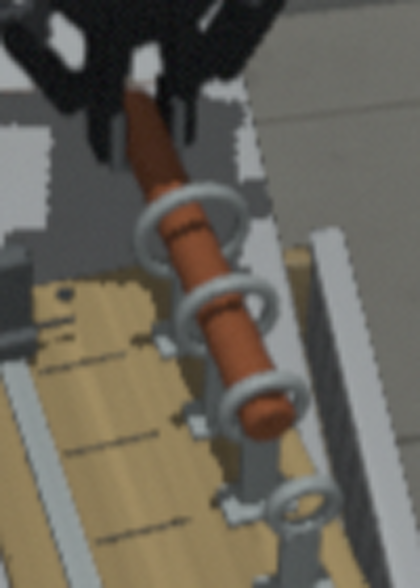

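View pics/top6.png

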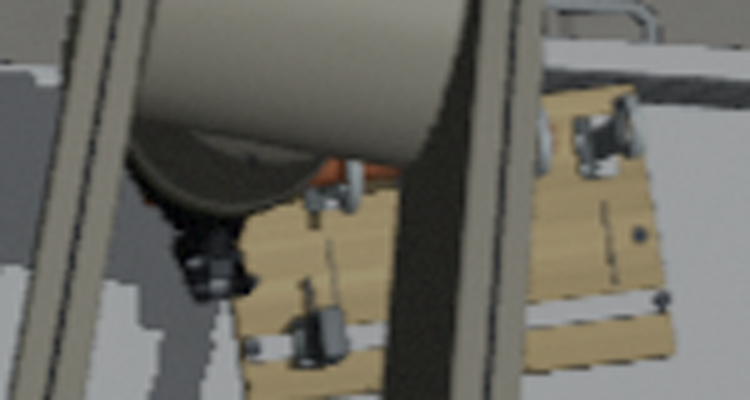

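The rod is through ring 3, with its tip at (265,415) in the side crop, and no contact force shows. Advancing toward ring 4.

Request:
{"fn": "play_rows", "kwargs": {"moves": [[-0.006,0,0,0,0,0],[-0.016,-0.0002,0,0,0,0],[-0.026,-0.0004,0,0,0,0],[-0.036,-0.0006,0,0,0,0],[-0.046,-0.0008,0,0,0,0],[-0.054,-0.001,0,0,0,0],[-0.06,-0.0011,0,0,0,0],[-0.062,-0.0012,0,0,0,0]], "force": 35}}

```text
time_s: 10.7
tcp_pos: [506.6, -86.9, 56.0]
eef_rot: [-0.0, 0.665, 0.747, -0.001]
force: [0.2, -0.4, -0.5]
width: 19.8
```

```bash
python3 gm.py 10 0 0 0
```

```text
t 10.7 tcp [506.59 -86.91  56.01] gauge [-96.57  -0.28  56.01] jawyaw 0.1168 F [ 0.16 -0.41 -0.49] w 19.8 
row [-0.02, -0.0004, 0.0, -0.001, 0.0, 0.0]
```

Request:
{"fn": "play_rows", "kwargs": {"moves": [[-0.001,0,0,0,0,0],[-0.002,0,0,0,0,0],[-0.003,0,0,0,0,0],[-0.004,0,0,0,0,0],[-0.005,0,0,0,0,0],[-0.006,0,0,0,0,0],[-0.007,0,0,0,0,0],[-0.008,0,0,0,0,0]]}}

```text
time_s: 11.5
tcp_pos: [507.0, -90.4, 56.0]
eef_rot: [-0.001, 0.664, 0.747, -0.001]
force: [0.6, 2.5, -1.3]
width: 19.3
```

```bash
python3 look.py 7 72.5 2>&1 | head -4;python3 gm.py 5 0 0 0
```

```text
side 0.67 [328.5, 296.0] 965
 surf z 81.3
  -114 4.7 (12)  -108 4.4 (15)  -102 3.0 (16)  -96 2.3 (18)  -90 0.8 (18)  -84 -3.5 (11)  -78 3.0 (15)  -72 0.3 (22)  -66 -0.8 (23)  -60 -1.3 (24)  -54 -0.7 (23)  -48 -0.5 (24)  -42 -1.0 (23)  -36 -1.2 (23)  -30 -6.1 (11)  -24 2.4 (16)  -18 0.8 (21)  -12 0.2 (23)  -6 0.0 (23)  0 0.3 (23)  6 -0.2 (23)  12 0.5 (22)  18 -1.9 (19)  30 1.6 (19)  36 -0.1 (23)  42 -0.3 (22)  48 0.1 (22)  54 -0.2 (23)  60 -0.1 (24)  66 -0.3 (23)  72 -1.3 (20)  78 0.0 (10)
 slope -0.0072 [np.float64(1.46), np.float64(0.74), np.float64(-0.24)]
t 11.7 tcp [506.95 -90.33  55.96] gauge [-93.14  -0.26  55.96] jawyaw 0.1172 F [-0.43  1.74 -1.7 ] w 19.7 
row [-0.01, -0.0002, -0.0, -0.0011, -0.0002, -0.0]
```

View pics/side7.png

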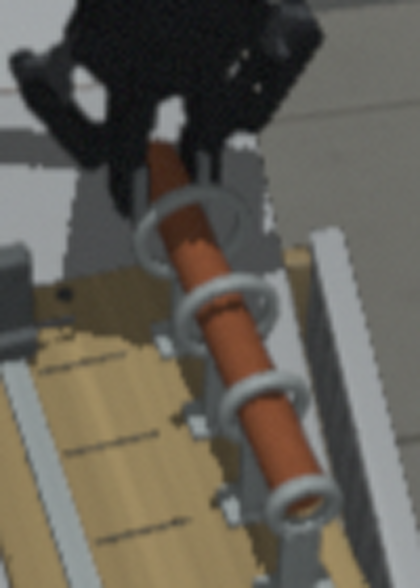

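Fy has begun to rise (about 2 N) and the tip is at ring 4's face, (300,490) in the crop. Pushing a little further to confirm contact.

Request:
{"fn": "play_rows", "kwargs": {"moves": [[-0.001,0,0,0,0,0],[-0.002,0,0,0,0,0],[-0.003,0,0,0,0,0],[-0.004,0,0,0,0,0],[-0.005,0,0,0,0,0],[-0.006,0,0,0,0,0],[-0.006,0,0,0,0,0],[-0.006,0,0,0,0,0]]}}

```text
time_s: 12.5
tcp_pos: [506.8, -90.8, 55.7]
eef_rot: [-0.002, 0.664, 0.747, 0.001]
force: [-1.8, 15.0, 2.4]
width: 19.7
```

```bash
python3 gm.py 0 0 -1.5 0
```

```text
t 12.5 tcp [506.85 -90.79  55.65] gauge [-92.69  -0.4   55.65] jawyaw 0.1177 F [-1.78 14.98  2.37] w 19.7 
row [-0.0, 0.0, 0.003, -0.0015, -0.0028, -0.0]
```

Firm contact at 15 N. I'll relax the push, lower slightly and release gently.

Request:
{"fn": "play_rows", "kwargs": {"moves": [[0.003,0,0,0,0,0],[0.005,0,0.0005,0,0,0],[0.005,0,0.001,0,0,0],[0.005,0,0.0015,0,0,0],[0.005,0,0.0015,0,0,0],[0.005,0,0.0015,0,0,0],[0.005,0,0.0015,0,0,0],[0.005,0,0.0015,0,0,0]]}}

```text
time_s: 13.3
tcp_pos: [507.1, -90.5, 55.5]
eef_rot: [-0.001, 0.664, 0.747, -0.0]
force: [-2.3, 5.9, 4.1]
width: 19.8
```

Request:
{"fn": "play_rows", "kwargs": {"moves": [[0,0,0,0,0,0],[0,0,0,0,0,0],[0,0,0,0,0,0],[0,0,0,0,0,0],[0,0,0,0,0,0],[0,0,0,0,0,0],[0,0,0,0,0,0],[0,0,0,0,0,0]], "fingers": 0}}

```text
time_s: 14.1
tcp_pos: [507.1, -91.0, 55.2]
eef_rot: [-0.001, 0.665, 0.747, -0.001]
force: [0.2, 0.2, 0.0]
width: 42.7
```

```bash
python3 look.py 8 71 2>&1 | head -4;python3 gm.py 0 0 110 0
```

```text
side 0.98 [328.7, 295.9] 897
 surf z 81.2
  -120 1.7 (14)  -114 1.6 (20)  -108 0.6 (22)  -102 0.4 (22)  -96 0.2 (22)  -90 -1.1 (21)  -78 4.1 (14)  -72 1.6 (20)  -66 0.2 (22)  -60 0.0 (23)  -54 0.6 (23)  -48 -0.3 (22)  -42 0.3 (21)  -36 -1.8 (17)  -24 3.5 (15)  -18 0.9 (20)  -12 0.4 (21)  -6 0.6 (22)  0 0.9 (22)  6 0.4 (22)  12 0.9 (22)  18 -0.2 (20)  30 1.4 (19)  36 0.5 (22)  42 0.3 (21)  48 0.3 (21)  54 1.0 (20)  60 0.8 (20)  66 0.6 (20)
 slope 0.0018 [np.float64(0.11), np.float64(0.29), np.float64(0.53)]
t 14.3 tcp [507.07 -91.01  55.25] gauge [-92.45  -0.2   55.25] jawyaw 0.1172 F [ 0.5  -0.   -0.04] w 43.0 
row [-0.0, -0.0003, -0.22, -0.001, 0.0, 0.0]
```

View pics/side8.png

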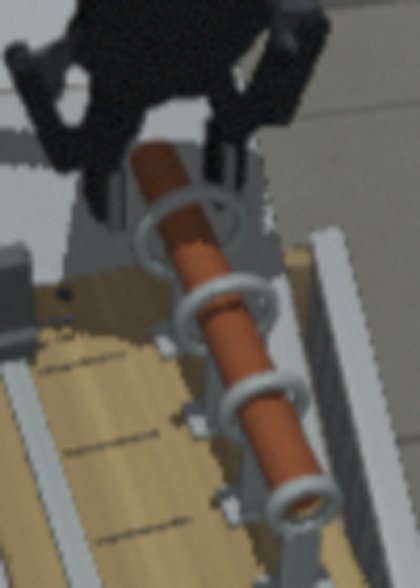

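Rod is released and rests in the rings with its end at ring 4, (300,480) in the crop. Lifting, then measuring the marker.

Request:
{"fn": "play_rows", "kwargs": {"moves": [[0,0,-0.01,0,0,0],[0,0,-0.03,0,0,0],[0,0,-0.07,0,0,0],[0,0,-0.12,0,0,0],[0,0,-0.17,0,0,0],[0,0,-0.21,0,0,0],[0,0,-0.22,0,0,0],[0,0,-0.22,0,0,0]]}}

```text
time_s: 15.1
tcp_pos: [508.0, -91.2, 166.6]
eef_rot: [0.001, 0.664, 0.747, 0.0]
force: [0.7, 0.4, -0.4]
width: 42.9
```

```bash
cat > mk.py <<'E'
import sys
from rod import *
n=sys.argv[1]; g=gl()
for c in("side","top"):
    im,d=ctrl.get_image(c)
    x,y,w,h=(240,230,130,140) if c=='side' else (290,160,150,80)
    k=4.2 if c=='side' else 5
    cv2.imwrite(f'pics/{c}{n}.png',cv2.resize(im[y:y+h,x:x+w,::-1],None,fx=k,fy=k,interpolation=cv2.INTER_CUBIC))
    X,uv=cloud(c,d); P=X[:,:2]-g[c][:2]; a=g[c][2]; ex=np.array([np.cos(a),np.sin(a)]);ey=np.array([-ex[1],ex[0]])
    q=np.stack([P@ex,P@ey,X[:,2]],1); k=(abs(q[:,1]+78)<22)&(q[:,2]>40)&(q[:,2]<85)&(abs(q[:,0])<115)
    q=q[k]; print(c,len(q),'x',np.percentile(q[:,0],[2,50,98]).round(1),'y',np.percentile(q[:,1],[2,50,98]).round(1),'z',np.percentile(q[:,2],[2,98]).round(1))
    t=q[q[:,2]>70]; print('   top',len(t),t.mean(0).round(1) if len(t) else '')
    print('  net',[(r['score'],lat(c,r['uv'],60,g[c])[0].round(1)) for r in ctrl.place_of(c,'marker_grip')][:2])
E
python3 mk.py 9; python3 gm.py 0 0 0 0
```

```text
side 245 x [-72.1 -63.5 -61.3] y [-90.3 -79.2 -67.5] z [41.  77.1]
   top 87 [-66.4 -78.8  74.5]
  net [(0.94, array([-65.3, -80.8])), (0.18, array([-29.3,   8.9]))]
top 78 x [-76.5 -73.2 -65.5] y [-89.7 -78.2 -66.9] z [41.9 77.1]
   top 53 [-71.  -77.6  74.3]
  net [(0.5, array([-69.9, -77.4]))]
t 15.3 tcp [506.33 -90.72 163.72] gauge [-92.81  -0.91 163.72] jawyaw 0.1171 F [ 0.53  0.01 -0.73] w 42.9 
row [0.0, 0.0, 0.0, -0.0025, -0.0006, -0.0]
```

View pics/side9.png

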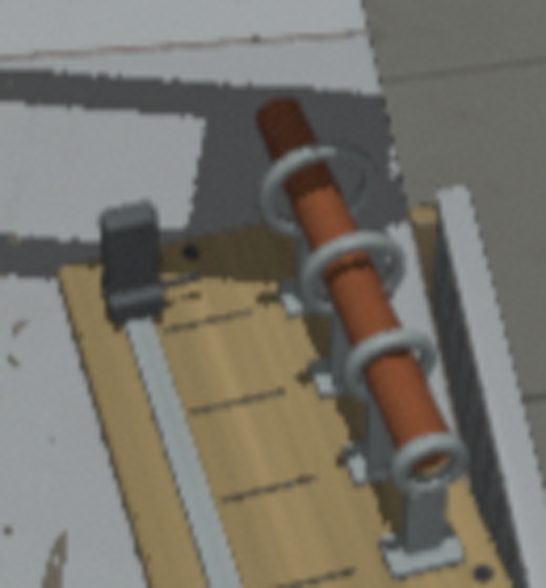

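View pics/top9.png

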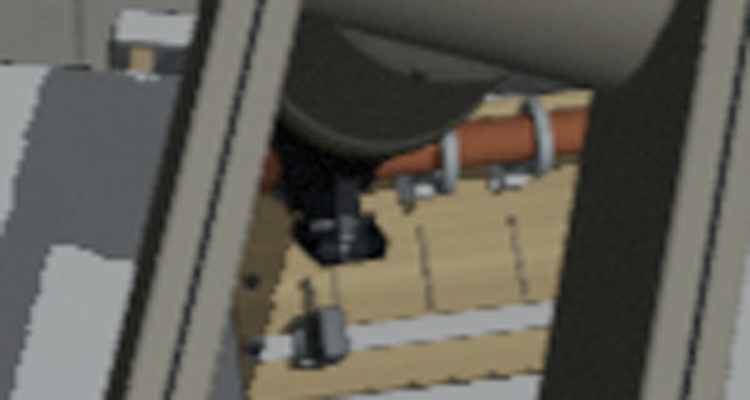

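```bash
python3 gm.py 25 -77.5 -70 -0.012;
```

```text
t 15.3 tcp [506.33 -90.72 163.72] gauge [-92.81  -0.91 163.72] jawyaw 0.1171 F [ 0.53  0.01 -0.73] w 42.9 
row [-0.0471, -0.1554, 0.1406, -0.0025, -0.0006, 0.0076]
```

Request:
{"fn": "play_rows", "kwargs": {"moves": [[-0.005,-0.02,0,0,0,0.003],[-0.015,-0.05,0,0,0,0.007],[-0.03,-0.09,0,0,0,0.0076],[-0.042,-0.13,0.01,0,0,0.0076],[-0.047,-0.15,0.04,0,0,0.0076],[-0.047,-0.155,0.08,0,0,0.0076],[-0.047,-0.1554,0.12,0,0,0.0076],[-0.047,-0.1554,0.14,0,0,0.0076]], "fingers": 0.3, "force": 20}}

```text
time_s: 16.1
tcp_pos: [430.6, -123.0, 93.0]
eef_rot: [-0.002, 0.669, 0.743, -0.001]
force: [-1.2, -0.0, -0.2]
width: 55.5
```

```bash
python3 mk.py 10; python3 gm.py 0 0 -50 0
```

```text
side 246 x [-72.5 -63.6 -61.3] y [-90.3 -79.1 -67.4] z [40.9 76.5]
   top 83 [-66.7 -78.6  74.5]
  net [(0.62, array([-68.3, -77.5])), (0.15, array([-48.5,   1.2]))]
t 16.25 tcp [ 431.89 -123.18   94.76] gauge [-67.77 -78.16  94.76] jawyaw 0.1051 F [0.12 0.64 0.17] w 55.4 
row [-0.0001, 0.0003, 0.1, -0.0021, -0.0006, -0.0]Traceback (most recent call last):
  File "mk.py", line 11, in <module>
    q=q[k]; print(c,len(q),'x',np.percentile(q[:,0],[2,50,98]).round(1),'y',np.percentile(q[:,1],[2,50,98]).round(1),'z',np.percentile(q[:,2],[2,98]).round(1))
                               ~~~~~~~~~~~~~^^^^^^^^^^^^^^^^^^
    return _quantile_unchecked(
        a, q, axis, out, overwrite_input, method, keepdims, weights)
    return _ureduce(a,
                    func=_quantile_ureduce_func,
    ...<5 lines>...
                    overwrite_input=overwrite_input,
                    method=method)
    r = func(a, **kwargs)
    result = _quantile(arr,
                       quantiles=q,
    ...<2 lines>...
                       out=out,
                       weights=wgt)
    slices_having_nans = np.isnan(arr[-1, ...])
                                  ~~~^^^^^^^^^
IndexError: index -1 is out of bounds for axis 0 with size 0
```

View pics/side10.png

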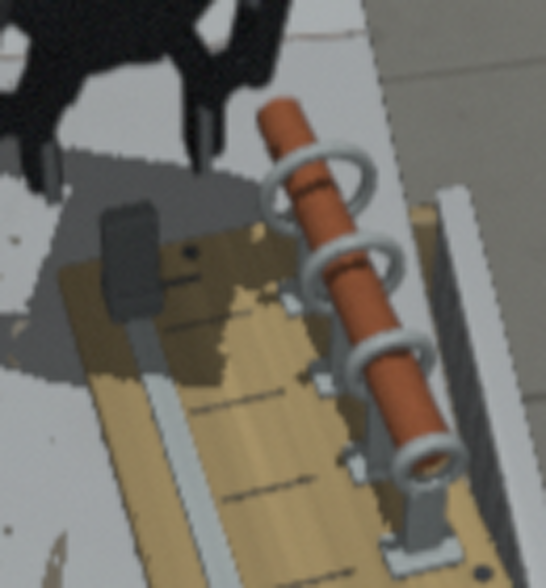

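The fingers are centred above the marker: the fin is at (130,215) and the fingertips at (45,190) and (205,165). Descending to TCP 45 and gripping gently.

Request:
{"fn": "play_rows", "kwargs": {"moves": [[0,0,0.01,0,0,0],[0,0,0.03,0,0,0],[0,0,0.05,0,0,0],[0,0,0.07,0,0,0],[0,0,0.09,0,0,0],[0,0,0.1,0,0,0],[0,0,0.1,0,0,0],[0,0,0.1,0,0,0]]}}

```text
time_s: 17.05
tcp_pos: [431.6, -122.5, 44.4]
eef_rot: [-0.002, 0.669, 0.743, -0.001]
force: [-2.1, 5.9, -1.0]
width: 55.4
```

Request:
{"fn": "play_rows", "kwargs": {"moves": [[0,0,0,0,0,0],[0,0,0,0,0,0],[0,0,0,0,0,0],[0,0,0,0,0,0],[0,0,0,0,0,0],[0,0,0,0,0,0],[0,0,0,0,0,0],[0,0,0,0,0,0]], "fingers": -1}}

```text
time_s: 17.85
tcp_pos: [431.9, -123.8, 45.7]
eef_rot: [-0.001, 0.669, 0.743, -0.001]
force: [-7.8, 0.1, 6.8]
width: 23.3
```

```bash
python3 gm.py 148 0 0 0
```

```text
t 17.85 tcp [ 431.89 -123.81   45.7 ] gauge [-67.15 -78.23  45.7 ] jawyaw 0.105 F [-7.78  0.12  6.77] w 23.3 
row [-0.296, -0.0021, 0.0001, -0.0021, 0.0002, 0.0]
```

Request:
{"fn": "play_rows", "kwargs": {"moves": [[-0.005,-0.001,0,0,0,0],[-0.02,-0.0011,0,0,0,0],[-0.04,-0.0012,0,0,0,0],[-0.06,-0.0014,0,0,0,0],[-0.08,-0.0015,0,0,0,0],[-0.1,-0.0017,0,0,0,0],[-0.12,-0.0018,0,0,0,0],[-0.14,-0.002,0,0,0,0]]}}

```text
time_s: 18.65
tcp_pos: [438.9, -193.9, 45.7]
eef_rot: [-0.001, 0.669, 0.743, -0.001]
force: [-4.9, 0.7, 4.8]
width: 23.8
```

```bash
python3 gm.py 77 0 0 0
```

```text
t 18.65 tcp [ 438.86 -193.92   45.7 ] gauge [  3.31 -78.13  45.7 ] jawyaw 0.105 F [-4.86  0.68  4.81] w 23.8 
row [-0.154, -0.0011, 0.0, -0.0012, 0.0002, 0.0]
```

Request:
{"fn": "play_rows", "kwargs": {"moves": [[-0.02,-0.0002,0,0,0,0],[-0.04,-0.0004,0,0,0,0],[-0.065,-0.0006,0,0,0,0],[-0.09,-0.0008,0,0,0,0],[-0.115,-0.001,0,0,0,0],[-0.135,-0.0011,0,0,0,0],[-0.15,-0.0012,0,0,0,0],[-0.153,-0.0012,0,0,0,0]]}}

```text
time_s: 19.45
tcp_pos: [446.6, -270.5, 45.7]
eef_rot: [-0.0, 0.669, 0.743, -0.001]
force: [-4.4, 1.7, 6.3]
width: 23.2
```

Request:
{"fn": "play_rows", "kwargs": {"moves": [[0,0,0,0,0,0],[0,0,0,0,0,0],[0,0,0,0,0,0],[0,0,0,0,0,0],[0,0,0,0,0,0],[0,0,0,0,0,0],[0,0,0,0,0,0],[0,0,0,0,0,0]], "fingers": 0.2}}

```text
time_s: 20.25
tcp_pos: [446.4, -269.2, 45.3]
eef_rot: [-0.001, 0.669, 0.743, -0.001]
force: [-0.7, 0.1, -0.3]
width: 51.3
```

```bash
sed -i 's/"side","top"/"top","side"/; s/    q=q\[k\]; print/    q=q[k]\n    if len(q)==0: continue\n    print/' mk.py; python3 gm.py 0 0 80 0; python3 mk.py 11
```

```text
t 20.25 tcp [ 446.43 -269.24   45.34] gauge [ 79.01 -77.96  45.34] jawyaw 0.1052 F [-0.69  0.06 -0.34] w 51.3 
row [-0.0, -0.0002, -0.16, -0.001, 0.0, 0.0]
top 40 x [70.5 71.4 73.2] y [-85.4 -74.6 -66.7] z [40.5 74. ]
   top 5 [ 71.9 -74.   72.8]
  net [(0.57, array([ 81.1, -74.9])), (0.44, array([-16.5,  -0.7]))]
side 304 x [74.6 83.8 86. ] y [-90.3 -79.8 -67.9] z [40.8 76.7]
   top 118 [ 80.4 -79.   74.5]
  net [(0.89, array([ 76.6, -78.5]))]
```

View pics/side11.png

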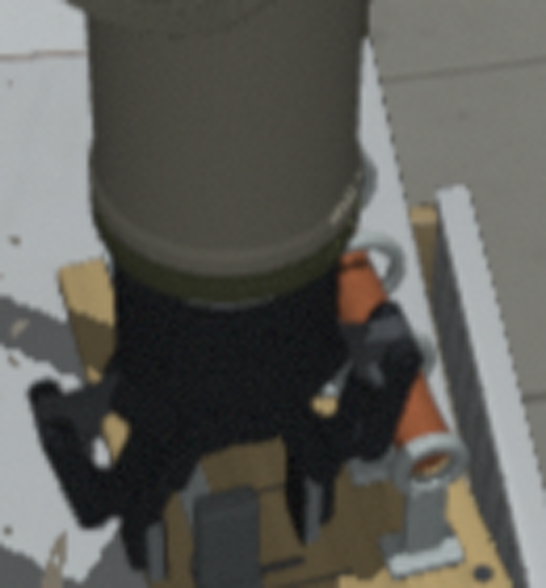

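The marker stands at gauge x ≈ 80, and the fingers are open clear of the fin. Lifting clear.

Request:
{"fn": "play_rows", "kwargs": {"moves": [[0,0,-0.01,0,0,0],[0,0,-0.03,0,0,0],[0,0,-0.07,0,0,0],[0,0,-0.12,0,0,0],[0,0,-0.17,0,0,0],[0,-0.02,-0.22,0,0,0],[0,-0.06,-0.25,0,0,0],[0,-0.1,-0.26,0,0,0]]}}

```text
time_s: 21.25
tcp_pos: [397.6, -275.4, 179.0]
eef_rot: [0.002, 0.669, 0.744, -0.001]
force: [-0.8, -0.9, -0.4]
width: 51.3
```

Request:
{"fn": "play_rows", "kwargs": {"moves": [[0,-0.02,0,0,0,0],[0.03,-0.04,0,0,0,0],[0.07,-0.06,0,0,0,0],[0.11,-0.07,0,0,0,0],[0.15,-0.08,0,0,0,0],[0.18,-0.08,0,0,0,0],[0.2,-0.08,0,0,0,0],[0.2,-0.08,0,0,0,0]]}}

```text
time_s: 22.05
tcp_pos: [346.9, -178.4, 175.6]
eef_rot: [-0.0, 0.668, 0.744, -0.0]
force: [-0.0, 0.0, 0.2]
width: 51.2
```

```bash
python3 gm.py 0 0 0 0; python3 mk.py 12; python3 look.py 13 71 2>&1|head -12; python3 - <<'E'
from h import *
im,_=ctrl.get_image('side'); cv2.imwrite('pics/full.png',im[...,::-1])
E
```

```text
t 22.05 tcp [ 346.91 -178.4   175.59] gauge [ -21.11 -168.14  175.59] jawyaw 0.1065 F [-0.    0.04  0.22] w 51.2 
row [0.0, 0.0, 0.0, -0.0007, 0.0001, 0.0]
top 86 x [70.1 71.9 82. ] y [-88.4 -75.7 -66.1] z [41.1 77.2]
   top 38 [ 76.3 -74.   74.1]
  net [(0.53, array([ 77.3, -75.1])), (0.53, array([-314. ,  -60.7]))]
side 303 x [74.7 83.9 86. ] y [-90.5 -79.5 -67.9] z [41.1 77. ]
   top 120 [ 80.5 -79.3  74.5]
  net [(0.74, array([39.4,  1.9])), (0.69, array([ 75.9, -77.7]))]
side 0.67 [327.1, 293.4] 885
 surf z 81.3
  -120 1.7 (14)  -114 0.8 (19)  -108 0.1 (21)  -102 -0.0 (22)  -96 0.1 (21)  -90 -2.0 (19)  -78 2.8 (15)  -72 0.3 (21)  -66 -0.6 (21)  -60 0.0 (21)  -54 0.7 (20)  -48 0.6 (20)  -42 0.7 (21)  -36 -0.7 (18)  -24 3.5 (15)  -18 0.9 (20)  -12 0.4 (20)  -6 0.6 (20)  0 1.1 (20)  6 0.6 (21)  12 0.7 (21)  18 -0.2 (20)  30 1.0 (21)  36 0.2 (22)  42 -0.3 (22)  48 0.5 (21)  54 0.3 (21)  60 0.8 (21)  66 0.6 (20)
 slope 0.0038 [np.float64(-0.4), np.float64(-0.02), np.float64(0.5)]
top 0.94 [367.7, 188.5] 576
 surf z 80.5
  -114 0.2 (12)  -108 -0.2 (17)  -102 0.1 (19)  -96 0.1 (19)  -90 -0.1 (17)  -84 -0.3 (19)  -78 0.2 (21)  -72 1.2 (19)  -66 1.7 (21)  -60 1.4 (23)  -54 2.8 (21)  -48 1.6 (16)  -42 1.1 (22)  -36 2.6 (24)  -30 2.0 (22)  -24 1.5 (22)  -18 1.5 (21)  -12 1.7 (14)  6 1.3 (14)  12 0.6 (15)  18 -0.1 (14)  24 0.3 (12)  30 0.1 (12)  48 1.5 (16)  54 1.4 (17)  60 1.3 (16)  66 1.2 (15)  72 2.1 (12)
 slope 0.009 [np.float64(-0.27), np.float64(0.64), np.float64(1.86)]
```

View pics/side12.png

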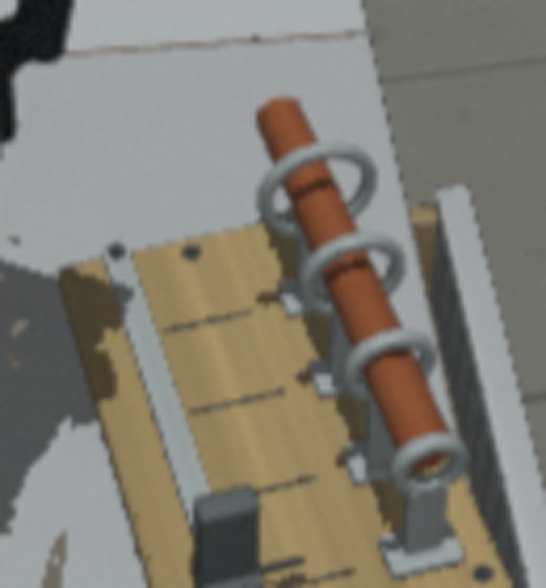

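View pics/top12.png

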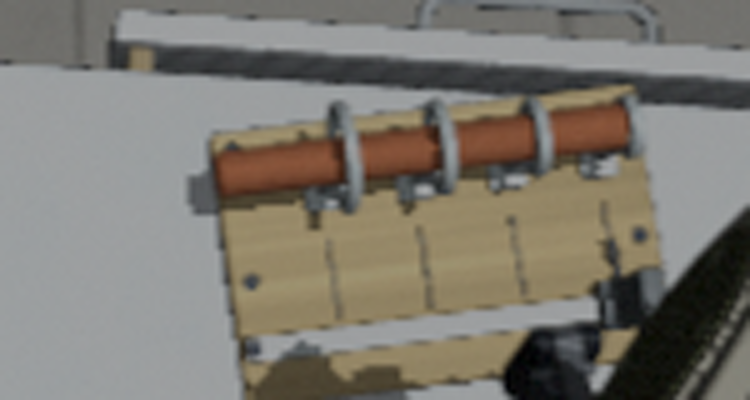

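View pics/full.png

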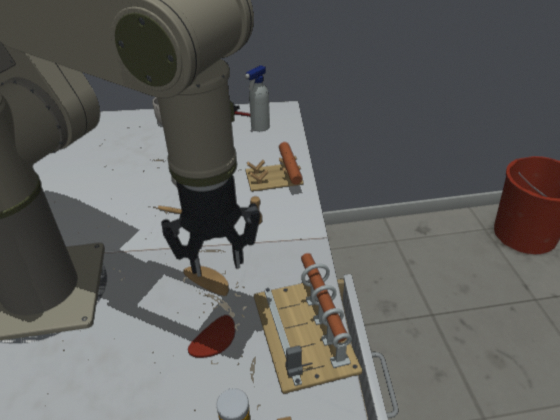

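Side and top agree: the rod lies in rings 1–3 with its end at ring 4, and the marker is at gauge x ≈ 78–80, against a window of 71–89. The thick rod is still in its cradle at (290,163), the stamp is standing at (255,202), and the arm is clear. Handing in.

```bash
python3 -c "
from cell import ctrl
print(ctrl.close_job())"
```

```text
the job is handed in; nothing more can be done
None
```

The job is handed in at about 22 s of the 51 s allowed; no verdict came back.

The near cradle held the thin rod. I gripped it near its tail, passed it through rings 1–3, pushed it against ring 4 (15 N measured at contact) and released it there. I then gripped the marker and slid it in line with ring 4.

**Rod:** in the last pictures it rests level in the rings, within about 2 mm of the ring line, with its end at ring 4.

**Marker:** it is about in line with ring 4 at x = 80 mm; the allowed window is 71–89 mm. The estimates differed by a few millimetres: about 80.5 mm from the side camera's depth, 76 mm from the top camera's, and 79 mm from the arm position.

**Rest of the scene:** the thick rod is still in the far cradle and the stamp is standing. The arm is clear, with zero force measured on the tool.

**Checks that disagreed:**
- An early estimate of the rod's height from the two camera views was about 5 mm off, so I used depth instead.
- Late in the insertion the top camera was blocked by the arm, so I relied on the side camera and the measured force there.

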